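Load and lock a sample-cylinder purge station

ROBOT

A 6-joint arm with a two-finger parallel gripper is mounted at the origin on the work surface. World frame = base frame: x ahead of the robot, y to its left, z up, the work surface at z = 0. Lengths are in m, angles in rad, forces in N, time in s.
With the tool pointing down it reaches from about 0.375 to 0.925 m from the base axis. Payload 5.7 kg.
Tool frame: the origin (TCP) lies midway between the tips of the shut fingers; the grasp point (between the pads) lies bot.grip_depth behind it (bot.grip_depth is the distance from the TCP to the grasp point, in m); z points along the fingers, y is the direction in which the jaws open and shut (so a half turn about z gives the same grasp; the last joint's range is limited). The gripper opens to 85 mm and grips with 20 to 120 N. Pads are 22 mm wide; open, the fingers measure 114 mm over their backs; the gripper's body (76 mm by 85 mm) begins 54 mm behind the grasp point. The pads swing forward as they close: fully open they stand 13 mm farther back than shut.
Start: joints at [-1.222, 0.359, 1.51, -0, 1.272, -0.115], TCP at [0.268, -0.537, 0.231] pointing down, gripper open.
Joint ranges: [-2.97, 2.97], [-1.01, 2.36], [0.21, 2.38], [-0.96, 4.11], [0.2, 2.71], [-2.98, 2.98]. Speed limits (rad/s): [2.39, 2.39, 3.14, 3.14, 3.14, 3.14].

INTERFACE

Orientations are given as a unit quaternion [x, y, z, w].
In Python, from plant import monitor, viewer, job, bot gives the robot as it stands.
- The arm moves only by the tool step_arm, never from a script. Its argument "series" is a list of rows, each an object with "linear": the shift along the tool's x, y, z in cm, a list of three; "twist": the turn, a rotation vector about the tool's x, y, z in degrees, a list of three; "claw": the closure in counts, from 0 (fully open) to 255 (shut). A call has 1 to 5 rows; each row is the pose to reach, as a shift and turn from the pose commanded when the call began, along the tool's axes at that moment; what a row does not reach only later rows make up. A row lasts 1/10 s, in which the tool goes at most 50 mm and 8.59 degrees, less where a joint would pass 70% of its speed; a pose out of reach is approached as far as the arm can. A call with a gripper value outside its range is refused whole. The fingers move at their own pace and stop on an object; the grip force is fixed at half the most. Time passes only in rows, so rows that repeat a pose let the fingers close. It gives the time, the measured TCP pose, the force and the opening at its end, in the units of the state.
- monitor.observe(): the state, without advancing time (a new reading comes with each control period).
- viewer.get_image(name): name is "scene" or "top" or "wrist"; returns the picture (480x640x3 uint8, blue, green, red); there is no depth.
- viewer.camera_model(name): a dict with "fx", "fy", "cx", "cy" (pixels), "k1" (the pictures are not rectified: a ray, as slopes to the right and down, at radius r is drawn at 1 + k1 r^2 times it, then the intrinsics apply), "xyz" and "orientation" of the camera in the world; the wrist camera has in their place "hand_eye" (4x4, takes a point from camera to tool coordinates, whose origin is the TCP and whose axes are the flange's). Camera axes: x right, y down, z forward; pixel columns grow to the right and rows downward; lengths in m; the calibration is good to about 2 mm. A picture is of the moment at which its call begins: read the wrist's pose just before it. camera_model takes no time and is no camera call.
- job.sign_off(): hands the job in, once; it reports no verdict.
The state is a dict: "time_s": time; "joint_pos": joint angles; "joint_vel": joint speeds; "joint_torque": joint torques, N m; "tool_pos": TCP position; "tcp_rot": TCP orientation; "force": force on the tool from outside, world axes, zero at the start; "wrist_torque": the same for the moment, N m; "gripper_width": finger opening in m.
Only numpy, scipy, OpenCV 4.12 (cv2) and the standard library are available. Lean on these libraries where they do the work, as an engineer would, in place of code of your own. Each camera call takes 0.05 s, during which the arm holds its last target. There are 200 camera calls.

TASK

Load the purge station: lift the loose dust cover off the middle cradle and put it down on the table or mat, clear of the station, and lay every steel sample cylinder from the mat in a cradle of its own so that it settles in the two vees, and swing that cradle's strap fully over it. When all are strapped, slide the end bar fully home towards the cylinders, then turn its clamp knob clockwise to its stop to lock it. Leave the other things on the table alone.

Things in the scene. Friction and masses are not known exactly. Their poses are not given: they have to be found in the camera images.
- station: the purge station, fixed: aluminium base plate 200 x 270 x 12 mm carrying three cradles side by side, three swing straps and a sliding end bar. Origin at table level under the middle cradle's centre; x along the cradles, away from the end bar; y across them; z up. Plate spans x -150..50 and y +-135 mm. It may stand left or right of the mat and be turned a little.
- vee0 (a point): cradle 0 (0, 1, 2 run along station +y, 84 mm apart): where a seated cylinder's centre lies, 48 mm above the table; axes as the station's. A cradle is two grey 90-degree vee plates 12 mm thick, 57 wide, 48 high, at x -30 and +30 mm; between them 48 mm is free for fingers, down to the plate 36 mm below this point. The cylinder may lie up to 6 mm either way along x.
- peg0 (a point): point in the black upright grip peg of strap 0, 12 mm below its top; peg 16 mm in diameter, 36 mm tall, top 108 mm above the table. The strap is a flat steel bar 60 x 16 x 6 mm turning level about an upright pin at cradle 0's x +30, y +31 mm; the peg is 42 mm from the pin. The strap's underside is 66 mm above the table, 2 mm over a seated cylinder.
- strap0 (a joint): swing of strap 0, rad: 0 fully open (strap points along the station's +x, turned 0.18 rad towards +y), 1.75 closed against its stop (strap points along -y across the cylinder). Grows clockwise seen from above; stiff, stays where it is left (about 1 N at the peg). Starts open, between 0 and 0.15.
- vee1 (a point): cradle 1 (0, 1, 2 run along station +y, 84 mm apart): where a seated cylinder's centre lies, 48 mm above the table; axes as the station's. A cradle is two grey 90-degree vee plates 12 mm thick, 57 wide, 48 high, at x -30 and +30 mm; between them 48 mm is free for fingers, down to the plate 36 mm below this point. The cylinder may lie up to 6 mm either way along x.
- peg1 (a point): point in the black upright grip peg of strap 1, 12 mm below its top; peg 16 mm in diameter, 36 mm tall, top 108 mm above the table. The strap is a flat steel bar 60 x 16 x 6 mm turning level about an upright pin at cradle 1's x +30, y +31 mm; the peg is 42 mm from the pin. The strap's underside is 66 mm above the table, 2 mm over a seated cylinder.
- strap1 (a joint): swing of strap 1, rad: 0 fully open (strap points along the station's +x, turned 0.18 rad towards +y), 1.75 closed against its stop (strap points along -y across the cylinder). Grows clockwise seen from above; stiff, stays where it is left (about 1 N at the peg). Starts open, between 0 and 0.15.
- vee2 (a point): cradle 2 (0, 1, 2 run along station +y, 84 mm apart): where a seated cylinder's centre lies, 48 mm above the table; axes as the station's. A cradle is two grey 90-degree vee plates 12 mm thick, 57 wide, 48 high, at x -30 and +30 mm; between them 48 mm is free for fingers, down to the plate 36 mm below this point. The cylinder may lie up to 6 mm either way along x.
- peg2 (a point): point in the black upright grip peg of strap 2, 12 mm below its top; peg 16 mm in diameter, 36 mm tall, top 108 mm above the table. The strap is a flat steel bar 60 x 16 x 6 mm turning level about an upright pin at cradle 2's x +30, y +31 mm; the peg is 42 mm from the pin. The strap's underside is 66 mm above the table, 2 mm over a seated cylinder.
- strap2 (a joint): swing of strap 2, rad: 0 fully open (strap points along the station's +x, turned 0.18 rad towards +y), 1.75 closed against its stop (strap points along -y across the cylinder). Grows clockwise seen from above; stiff, stays where it is left (about 1 N at the peg). Starts open, between 0 and 0.15.
- endbar (a joint): slide of the end bar, m: 0 drawn back, 0.035 fully home, moving along the station's +x towards the cylinder ends; about 3 N to slide, stays where left. Aluminium bar 220 mm across, its front face 90 mm behind the cradles' centres at 0 and 55 mm at home; it may push strapped cylinders a few mm along their vees. It starts between 0 and 0.010 m.
- lock (a joint): turn of the clamp knob on the end bar, rad: 0 free (grip along the station's x), 1.3 locked against its stop; grows clockwise seen from above, stiff (0.06 N m), stays where left. It starts between 0 and 0.15. The knob rides with the bar, which can be slid by it.
- lock_grip (a point): point on the knob's axis at gripping height, 80 mm above the table. The black knob is an upright wing grip 50 mm long, 14 mm wide, 30 mm tall (64 to 94 mm above the table), 40 mm behind the end bar's front face; x axis along the wing, turning with it.
- cyl0: a sample cylinder (two or three are present): steel barrel 32 mm in diameter and 84 mm long between two dark hexagonal end fittings, each 16 mm long and 36 mm across flats; 116 mm overall, 0.25 kg. Origin at its centre on the axis, x along the axis; both ends alike, all cylinders alike. Lies on hexagon flats, axis 18 mm above what it rests on.
- cyl1: a sample cylinder (two or three are present): steel barrel 32 mm in diameter and 84 mm long between two dark hexagonal end fittings, each 16 mm long and 36 mm across flats; 116 mm overall, 0.25 kg. Origin at its centre on the axis, x along the axis; both ends alike, all cylinders alike. Lies on hexagon flats, axis 18 mm above what it rests on.
- cyl2: a sample cylinder (two or three are present): steel barrel 32 mm in diameter and 84 mm long between two dark hexagonal end fittings, each 16 mm long and 36 mm across flats; 116 mm overall, 0.25 kg. Origin at its centre on the axis, x along the axis; both ends alike, all cylinders alike. Lies on hexagon flats, axis 18 mm above what it rests on.
- cover: loose white dust cover, at first on the middle cradle: plate 80 x 51 x 5 mm with an upright grip bar on top 44 mm long, 12 mm wide, 26 mm tall, both long along x, and a rib 70 x 20 x 10 mm below that dips into the vees; 80 g. Origin in the middle of the plate's underside (48 mm above the table at first, 10 mm above the table or mat when set down); z up through the grip bar.
- mat: grey fabric-topped mat 200 x 360 mm, 3 mm thick, fixed, where the cylinders lie at first; origin at the centre of its underside.
- carton: bystander: flat white carton 130 x 220 x 35 mm; origin under its centre.
- woodblock: bystander: wooden block 70 x 130 x 45 mm; origin under its centre.
- jar: bystander: amber jar 64 mm in diameter, 100 mm tall; origin under its centre.
- spanner: bystander: steel spanner 170 mm long; origin under its middle.
There are look-alikes about, which are no part of the job. Leave any green, orange or pink look-alike of the cover alone.

How it is judged:
On the way, in this order (a step that is already met when the one before it is completed fails the run):
1. every cylinder present lies seated in a cradle with that cradle's strap swung over it (((x of cyl0 in the frame of vee0 between -0.012 and 0.012 m and y of cyl0 in the frame of vee0 between -0.004 and 0.004 m and z of cyl0 in the frame of vee0 between -0.004 and 0.004 m and angle between the x axis of cyl0 and the x axis of station, either way round below 0.08 rad and value of joint strap0 above 1.6 rad) or (x of cyl0 in the frame of vee1 between -0.012 and 0.012 m and y of cyl0 in the frame of vee1 between -0.004 and 0.004 m and z of cyl0 in the frame of vee1 between -0.004 and 0.004 m and angle between the x axis of cyl0 and the x axis of station, either way round below 0.08 rad and value of joint strap1 above 1.6 rad) or (x of cyl0 in the frame of vee2 between -0.012 and 0.012 m and y of cyl0 in the frame of vee2 between -0.004 and 0.004 m and z of cyl0 in the frame of vee2 between -0.004 and 0.004 m and angle between the x axis of cyl0 and the x axis of station, either way round below 0.08 rad and value of joint strap2 above 1.6 rad)) and ((x of cyl1 in the frame of vee0 between -0.012 and 0.012 m and y of cyl1 in the frame of vee0 between -0.004 and 0.004 m and z of cyl1 in the frame of vee0 between -0.004 and 0.004 m and angle between the x axis of cyl1 and the x axis of station, either way round below 0.08 rad and value of joint strap0 above 1.6 rad) or (x of cyl1 in the frame of vee1 between -0.012 and 0.012 m and y of cyl1 in the frame of vee1 between -0.004 and 0.004 m and z of cyl1 in the frame of vee1 between -0.004 and 0.004 m and angle between the x axis of cyl1 and the x axis of station, either way round below 0.08 rad and value of joint strap1 above 1.6 rad) or (x of cyl1 in the frame of vee2 between -0.012 and 0.012 m and y of cyl1 in the frame of vee2 between -0.004 and 0.004 m and z of cyl1 in the frame of vee2 between -0.004 and 0.004 m and angle between the x axis of cyl1 and the x axis of station, either way round below 0.08 rad and value of joint strap2 above 1.6 rad)) and ((x of cyl2 in the frame of vee0 between -0.012 and 0.012 m and y of cyl2 in the frame of vee0 between -0.004 and 0.004 m and z of cyl2 in the frame of vee0 between -0.004 and 0.004 m and angle between the x axis of cyl2 and the x axis of station, either way round below 0.08 rad and value of joint strap0 above 1.6 rad) or (x of cyl2 in the frame of vee1 between -0.012 and 0.012 m and y of cyl2 in the frame of vee1 between -0.004 and 0.004 m and z of cyl2 in the frame of vee1 between -0.004 and 0.004 m and angle between the x axis of cyl2 and the x axis of station, either way round below 0.08 rad and value of joint strap1 above 1.6 rad) or (x of cyl2 in the frame of vee2 between -0.012 and 0.012 m and y of cyl2 in the frame of vee2 between -0.004 and 0.004 m and z of cyl2 in the frame of vee2 between -0.004 and 0.004 m and angle between the x axis of cyl2 and the x axis of station, either way round below 0.08 rad and value of joint strap2 above 1.6 rad))), for 0.2 s.
2. the end bar is slid fully home (value of joint endbar above 0.031 m), for 0.2 s.
3. the knob is turned to lock with the bar home (value of joint endbar above 0.031 m and value of joint lock above 1.1 rad), for 0.2 s.
At the end, for the whole second after the job is handed in: Cover at rest on table or mat, its centre 20 to 30 mm or more outside the station's plate; each cylinder at rest in a cradle (4 mm across and in height, 12 mm along, 0.08 rad), its strap closed beyond 1.6 rad; end bar home beyond 31 mm; knob turned beyond 1.1 rad (all of step 1 and all of step 3 and height (world z) of cover below 0.04 m and (x of cover in the frame of station below -0.17 m or x of cover in the frame of station above 0.08 m or y of cover in the frame of station below -0.155 m or y of cover in the frame of station above 0.155 m) and linear speed of each of cover, cyl0, cyl1, cyl2 below 0.02 m/s); the robot touches nothing.
It fails at once if the carton is moved more than 40 mm (distance of carton from where it was at the start of the episode above 0.04 m).
It fails at once if the woodblock is moved more than 40 mm (distance of woodblock from where it was at the start of the episode above 0.04 m).
It fails at once if the jar is moved more than 40 mm (distance of jar from where it was at the start of the episode above 0.04 m).
It fails at once if the spanner is moved more than 40 mm (distance of spanner from where it was at the start of the episode above 0.04 m).
Of cyl0, cyl1, cyl2 only 2 to 3 are there at a start; the rules pass over those that are not, and their reading is None.
At some moment in a run one of cyl0, cyl1, cyl2 may be knocked a few centimetres aside while the robot is not near it.
Once in a run the grip may slacken for a moment while it holds something.
It also fails if it takes over 210 s, if anything falls off the work surface, if the arm or the gripper's body presses on something with over 40 N, if the wrist force passes 120 N, or if a joint passes its speed limit or range.

## Working session

There is one attempt and no reset: what is moved stays moved. The work goes in short steps, Python scripts to look and compute and a tool call to move; the robot and the scene stay as the last step left them, time stands still between calls to the robot, and variables do not carry over. Pictures are saved under pics/ and viewed, about 12 in all and at most 16, crops included, and the job is handed in when it is done.

Besides the shell and the picture viewer there is one more tool, called after "Call:" as name([rows], argument=value, ...), one row to a line, values as JSON. step_arm: Moves the arm, as the interface text tells. Its arguments: {"type":"object","properties":{"series":{"type":"array","items":{"type":"object","properties":{"linear":{"type":"array","items":{"type":"number"}},"twist":{"type":"array","items":{"type":"number"}},"claw":{"type":"number"}}}}},"required":["series"]}

```bash
mkdir -p pics; ls
cat > h.py <<'E'
import numpy as np, cv2
from scipy.spatial.transform import Rotation as R
from plant import monitor, viewer, job, bot
def cam(n, s=None):
    m=viewer.camera_model(n)
    if n=="wrist":
        s=s or monitor.observe()
        T=np.eye(4);T[:3,:3]=R.from_quat(s["tcp_rot"]).as_matrix();T[:3,3]=s["tool_pos"]
        T=T@np.array(m["hand_eye"])
    else:
        T=np.eye(4);T[:3,:3]=R.from_quat(m["orientation"]).as_matrix();T[:3,3]=m["xyz"]
    return m,T
def snap(n,f):
    s=monitor.observe();c=cam(n,s);im=viewer.get_image(n);cv2.imwrite("pics/"+f,im);return im,c
def ray(c,uv):
    m,T=c
    d=np.array([(uv[0]-m["cx"])/m["fx"],(uv[1]-m["cy"])/m["fy"]]);u=d.copy()
    for _ in range(20): u=d/(1+m["k1"]*(u@u))
    return T[:3,3],T[:3,:3]@np.array([u[0],u[1],1])
def onz(c,uv,z):
    o,d=ray(c,uv);return (o+d*(z-o[2])/d[2])[:2]
def proj(c,P):
    m,T=c;q=T[:3,:3].T@(np.array(P)-T[:3,3]);u=q[:2]/q[2];u=u*(1+m["k1"]*(u@u))
    return u[0]*m["fx"]+m["cx"],u[1]*m["fy"]+m["cy"]
E
python3 - <<'E'
from h import *
for n in("scene","top"):
    im,c=snap(n,n+"0.png");print(n,c[0])
s=monitor.observe();print(s,bot.grip_depth);print(viewer.camera_model("wrist"))
E
```

```text
pics
scene {'fx': 456.49147925874775, 'fy': 456.49147925874775, 'cx': 324.67727675048434, 'cy': 245.04533519843767, 'k1': -0.0039002097552759325, 'xyz': array([1.0599425 , 0.71178069, 0.58722004]), 'orientation': array([ 0.28786656,  0.81881882, -0.47231702, -0.15357479])}
top {'fx': 610.2047886785109, 'fy': 610.2047886785109, 'cx': 318.95848263783046, 'cy': 237.53605926137618, 'k1': -0.020520122789729218, 'xyz': array([0.46744255, 0.05399377, 1.39846305]), 'orientation': array([ 0.70707736, -0.70672631,  0.0234008 , -0.00565028])}
{'time_s': 0.1, 'joint_pos': array([-1.22212329e+00,  3.59417157e-01,  1.51135986e+00, -3.06370766e-05,
        1.27251880e+00, -1.15090825e-01]), 'joint_vel': array([ 1.16071523e-03, -2.01360399e-03, -2.44049933e-03,  9.38616593e-04,
        1.95735236e-03,  4.85580101e-05]), 'joint_torque': array([ 1.28915286e-03, -5.28648019e+01, -2.79349011e+01,  1.03417528e-04,
        5.12025843e-03,  1.22934145e-05]), 'tool_pos': array([ 0.26815862, -0.53602536,  0.23053351]), 'tcp_rot': array([ 9.73234243e-01,  2.29813800e-01, -1.13769758e-04, -8.44074398e-04]), 'force': array([ 0.11556359, -0.03036738, -0.30764176]), 'wrist_torque': array([-0.01583842, -0.01195668,  0.07201516]), 'gripper_width': 0.08525075481391732} 0.0187
{'fx': 346.70034234288653, 'fy': 346.70034234288653, 'cx': 319.83373804695407, 'cy': 236.15211409569568, 'k1': 0.009960269598720801, 'hand_eye': array([[ 8.11766597e-04, -9.65400127e-01, -2.60771809e-01,
         6.62287104e-02],
       [ 9.99999577e-01,  8.96739910e-04, -2.06872703e-04,
         5.19808251e-04],
       [ 4.33559422e-04, -2.60771530e-01,  9.65400446e-01,
        -1.42702368e-01],
       [ 0.00000000e+00,  0.00000000e+00,  0.00000000e+00,
         1.00000000e+00]])}
```

View pics/top0.png

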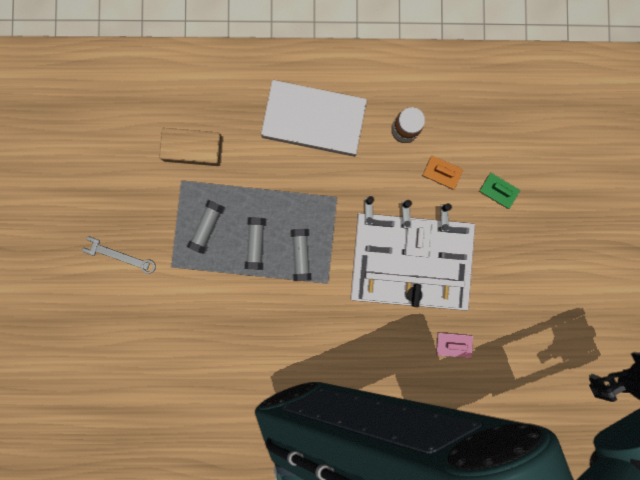

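View pics/scene0.png

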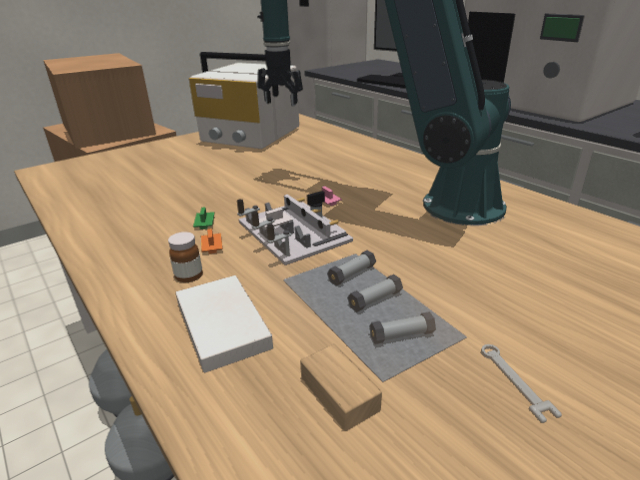

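Candidates in the top view: the white cover at (418,238) on the station's middle cradle. Look-alikes are orange (443,172), green (500,190) and pink (455,345). Three cylinders lie on the mat at (206,227), (256,243) and (302,254). The choice is the white one, which I'll check in a close crop.

Run:
```python
from h import *
im=cv2.imread("pics/top0.png");c=cam("top")
cv2.imwrite("pics/crop0.png",cv2.resize(im[165:315,340:490],None,fx=4,fy=4,interpolation=cv2.INTER_CUBIC))
hsv=cv2.cvtColor(im,cv2.COLOR_BGR2HSV)
# mat
g=cv2.inRange(hsv,(0,0,60),(180,40,130));g[:170]=0;g[300:]=0;g[:,:165]=0;g[:,345:]=0
k=np.ones((5,5),np.uint8);g2=cv2.morphologyEx(g,cv2.MORPH_CLOSE,np.ones((15,15),np.uint8))
ct=max(cv2.findContours(g2,0,1)[0],key=cv2.contourArea);r=cv2.minAreaRect(ct);print("mat",r,onz(c,r[0],.003))
# cylinders: bright barrels
b=cv2.inRange(hsv,(0,0,131),(180,45,255));m=np.zeros_like(b);cv2.drawContours(m,[ct],-1,255,-1);b&=cv2.erode(m,k)
for q in cv2.findContours(b,0,1)[0]:
    if cv2.contourArea(q)>150:
        r=cv2.minAreaRect(q);print("barrel",r)
d=cv2.inRange(hsv,(0,0,0),(180,120,58))&cv2.erode(m,k)
for q in cv2.findContours(d,0,1)[0]:
    if cv2.contourArea(q)>40:
        r=cv2.minAreaRect(q);print("hex",r,onz(c,r[0],.03))
```

```text
mat ((253.86973571777344, 231.6244659423828), (157.02880859375, 86.91381072998047), 6.072456359863281) [0.53820081 0.16771201]
barrel ((300.4723205566406, 254.50152587890625), (37.109439849853516, 6.4345221519470215), 86.8201675415039)
barrel ((254.16595458984375, 243.0111083984375), (6.452342987060547, 36.319374084472656), 3.814074993133545)
barrel ((203.9365997314453, 226.19647216796875), (6.611431121826172, 37.16080093383789), 24.22774314880371)
```

View pics/crop0.png

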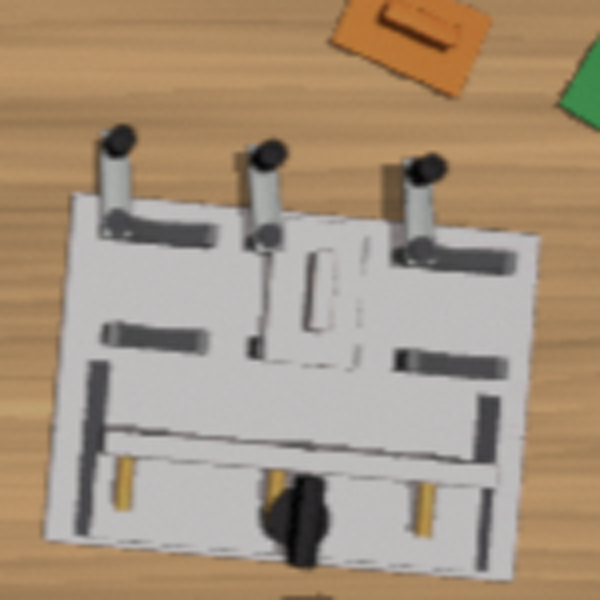

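The crop confirms it: the white cover sits on the middle cradle at crop (315,300), with its grip bar at (322,290). The plate corners in the crop are near (75,195), (540,236), (512,580) and (45,540). The pegs are at (120,140), (268,155) and (428,170), and the knob is at (303,520).

```bash
cat >> h.py <<'E'
def fit2(L,W):  # rigid 2d fit world=Rot(psi) L + t
    L=np.array(L,float);W=np.array(W,float);l=L-L.mean(0);w=W-W.mean(0)
    psi=np.arctan2((l[:,0]*w[:,1]-l[:,1]*w[:,0]).sum(),(l*w).sum())
    Rm=np.array([[np.cos(psi),-np.sin(psi)],[np.sin(psi),np.cos(psi)]])
    t=W.mean(0)-Rm@L.mean(0);return psi,t,W-(L@Rm.T+t)
def yawq(yaw): # tool down, tool x at yaw
    return R.from_quat([np.cos(yaw/2),np.sin(yaw/2),0,0])
def rel(p,yaw,s=None):
    """linear cm / twist deg from the current measured pose to TCP p with tool down at yaw"""
    s=s or monitor.observe();r0=R.from_quat(s["tcp_rot"])
    l=r0.inv().apply(np.array(p)-s["tool_pos"])*100;t=np.degrees((r0.inv()*yawq(yaw)).as_rotvec())
    return l.round(2),t.round(1)
E
python3 - <<'E'
from h import *
c=cam("top");f=lambda u,v:(340+(u+.5)/4-.5,165+(v+.5)/4-.5)
W=[onz(c,f(*p),.012) for p in((75,195),(540,236),(512,580),(45,540))]
psi,t,r=fit2([(.05,.135),(.05,-.135),(-.15,-.135),(-.15,.135)],W);print("station",np.degrees(psi),t,r*1000)
Rm=R.from_euler('z',psi).as_matrix()[:2,:2]
for p in((120,133),(268,150),(428,163)): print("peg",Rm.T@(onz(c,f(*p),.108)-t)*1000)
print("cover grip",Rm.T@(onz(c,f(318,290),.079)-t)*1000,"knob",Rm.T@(onz(c,f(303,520),.094)-t)*1000)
for a in((300.5,254.5,86.8-90),(254.2,243,3.8),(203.9,226.2,24.2)): print("cyl~",onz(c,a[:2],.03),a[2])
p=np.append(t,0.26);print(rel(p,psi))
E
```

```text
station -5.036267078960742 [ 0.51988005 -0.19996153] [[-1.79109102 -0.95058711]
 [-1.06209483  0.67759817]
 [ 1.61773478  1.21936842]
 [ 1.23545107 -0.94637948]]
peg [ 74.89862128 120.73956752]
peg [73.01429517 41.22912431]
peg [ 73.85730157 -44.81878276]
cover grip [2.67878564 3.12615701] knob [-121.78244738    3.93361281]
cyl~ [0.48563158 0.06100533] -3.200000000000003
cyl~ [0.51133179 0.16466265] 3.8
cyl~ [0.54885302 0.27720517] 24.2
(array([ 37.55, -18.8 ,  -2.91]), array([-0.1,  0. , 31.6]))
```

Call:
step_arm([
  {"linear": [4, -2, 0], "twist": [0, 0, 7], "claw": 0},
  {"linear": [8, -4, 0], "twist": [0, 0, 14], "claw": 0},
  {"linear": [12, -6, 0.3], "twist": [0, 0, 21], "claw": 0},
  {"linear": [16, -8, 0.6], "twist": [0, 0, 28], "claw": 0},
  {"linear": [20, -10, 1], "twist": [0, 0, 31.6], "claw": 0},
])

```text
time_s: 0.6
tool_pos: [0.4032, -0.3561, 0.221]
tcp_rot: [0.999, -0.046, -0.0, -0.0]
force: [0.0, -0.2, 0.7]
gripper_width: 0.0855
```

Run:
```python
from h import *
print(monitor.observe()["tool_pos"]);print(rel([.52,-.2,.22],np.radians(-5.04)))
```

```text
[ 0.40316402 -0.356101    0.22101559]
(array([ 10.19, -16.62,   0.1 ]), array([-0. ,  0. , -0.3]))
```

Call:
step_arm([
  {"linear": [2.5, -4, 0], "twist": [0, 0, 0], "claw": 0},
  {"linear": [5, -8, 0], "twist": [0, 0, 0], "claw": 0},
  {"linear": [7.5, -12, 0], "twist": [0, 0, 0], "claw": 0},
  {"linear": [10.2, -16.6, 0], "twist": [0, 0, -0.3], "claw": 0},
  {"linear": [10.2, -16.6, 0], "twist": [0, 0, -0.3], "claw": 0},
])

```text
time_s: 1.1
tool_pos: [0.5211, -0.1965, 0.221]
tcp_rot: [0.999, -0.039, 0.0, -0.001]
force: [0.2, -0.5, 0.2]
gripper_width: 0.0853
```

Run:
```python
from h import *
im,c=snap("wrist","w1.png");print(monitor.observe()["tool_pos"])
t=np.array([.51988,-.19996]);psi=np.radians(-5.036);Rm=R.from_euler('z',psi).as_matrix()[:2,:2]
for p in((.05,.135,.012),(.05,-.135,.012),(-.15,-.135,.012),(-.15,.135,.012)): print(np.round(proj(c,np.append(Rm@p[:2]+t,p[2])),1))
```

```text
[ 0.51998703 -0.19832717  0.22093888]
[188.1 159. ]
[460.6 162.2]
[440.1 341.2]
[203.4 338.5]
```

View pics/w1.png

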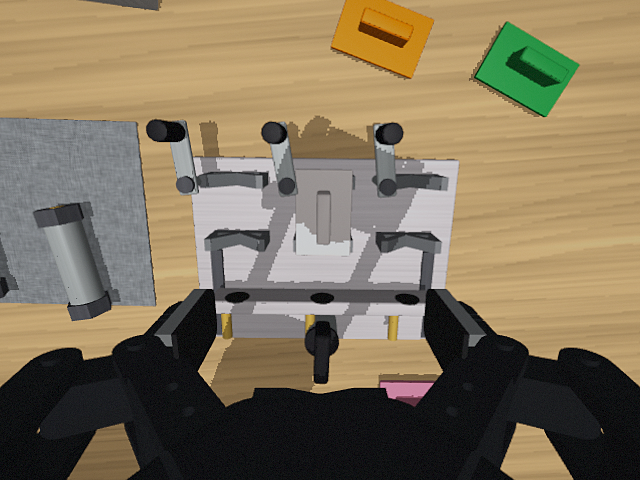

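Run:
```python
import cv2
im=cv2.imread("pics/w1.png");cv2.imwrite("pics/w1c.png",cv2.resize(im[110:390,140:480],None,fx=2,fy=2,interpolation=cv2.INTER_CUBIC))
```

```text
(no output)
```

View pics/w1c.png

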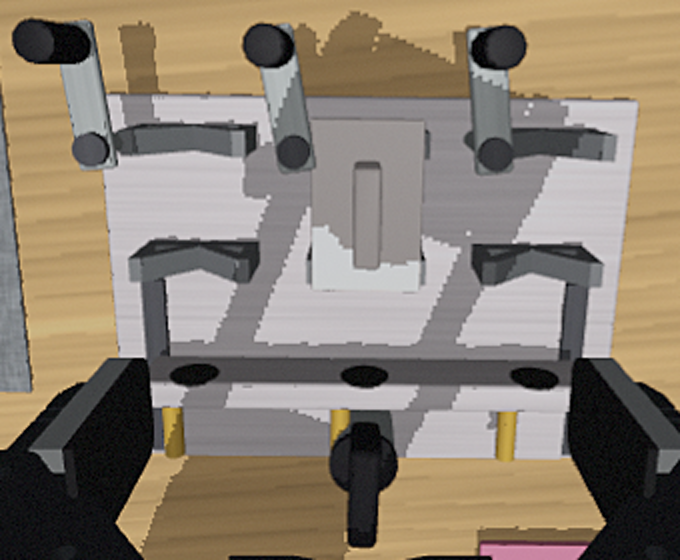

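Run:
```python
from h import *
s=monitor.observe();c=cam("wrist",s);print(s["tool_pos"])
f=lambda u,v:(140+(u+.5)/2-.5,110+(v+.5)/2-.5)
W=lambda p,z:onz(c,f(*p),z)
cor=[W((107,94),.012),W((637,100),.012)]
print("corner dist",np.linalg.norm(cor[0]-cor[1]))
for z in(.072,.078,.084):
    w=[W(p,z) for p in((91,149),(294,151),(495,153))]
    psi,t,r=fit2([(.03,.115),(.03,.031),(.03,-.053)],w);print("pins",z,np.degrees(psi),t,abs(r).max()*1000,np.linalg.norm(w[0]-w[2]))
psi,t,r=fit2([(.05,.135),(.05,-.135)],cor);print("corners",np.degrees(psi),t,r*1000)
Rm=R.from_euler('z',psi).as_matrix()[:2,:2]
S=lambda p,z:(Rm.T@(W(p,z)-t)*1000).round(1)
print("pegs",[S(p,.108) for p in((34,40),(268,45),(505,46))])
print("grip ends",S((368,163),.079),S((368,268),.079)," cover plate corners",[S(p,.053) for p in((311,121),(423,121),(421,291),(312,290))])
print("knob ends",S((367,425),.094),S((362,543),.094),"plate bottom",S((300,457),.012))
print("bar front top?",S((300,358),.06),S((300,385),.06))
```

```text
[ 0.51998703 -0.19832717  0.22093888]
corner dist 0.2620038503315822
pins 0.072 -4.951503826771246 [ 0.52118581 -0.20126936] 0.6520292070223976 0.16909191662718354
pins 0.078 -4.951503826771238 [ 0.52185438 -0.20190627] 1.294963746043265 0.16561293238178784
pins 0.084 -4.951503826771232 [ 0.52252296 -0.20254317] 3.025740001051047 0.16213394813639212
corners -5.045826454341411 [ 0.52068207 -0.20372775] [[-0.35164065 -3.98258098]
 [ 0.35164065  3.98258098]]
pegs [array([ 72.4, 120.8]), array([71.7, 38.5]), array([ 72.3, -45.1])]
grip ends [26.5  2.3] [-18.4   1.7]  cover plate corners [array([41.2, 27.4]), array([ 41.8, -22. ]), array([-37.1, -23.8]), array([-37.2,  27.6])]
knob ends [-84.6   1.4] [-143.9    2.8] plate bottom [-150.9   38. ]
bar front top? [-68.7  33. ] [-82.7  33.1]
```

Call:
step_arm([
  {"linear": [0.2, 0.27, 4], "twist": [0, 0, 0], "claw": 110},
  {"linear": [0.2, 0.27, 8], "twist": [0, 0, 0], "claw": 110},
  {"linear": [0.2, 0.27, 12], "twist": [0, 0, 0], "claw": 110},
  {"linear": [0.2, 0.27, 16.2], "twist": [0, 0, 0], "claw": 110},
  {"linear": [0.2, 0.27, 16.2], "twist": [0, 0, 0], "claw": 110},
])

```text
time_s: 1.65
tool_pos: [0.5153, -0.203, 0.0544]
tcp_rot: [0.999, -0.042, -0.005, -0.002]
force: [-1.2, 0.1, 0.9]
gripper_width: 0.0486
```

Call:
step_arm([
  {"linear": [0, 0, 0], "twist": [0, 0, 0], "claw": 255},
  {"linear": [0, 0, 0], "twist": [0, 0, 0], "claw": 255},
  {"linear": [0, 0, 0], "twist": [0, 0, 0], "claw": 255},
  {"linear": [0, 0, 0], "twist": [0, 0, 0], "claw": 255},
  {"linear": [0, 0, 0], "twist": [0, 0, 0], "claw": 255},
])

```text
time_s: 2.15
tool_pos: [0.5219, -0.2039, 0.0617]
tcp_rot: [0.999, -0.041, 0.002, 0.0]
force: [0.5, 5.1, 5.3]
gripper_width: 0.0105
```

Call:
step_arm([
  {"linear": [0, 0, -3], "twist": [0, 0, 0], "claw": 255},
  {"linear": [0, 0, -7], "twist": [0, 0, 0], "claw": 255},
  {"linear": [0, 0, -10], "twist": [0, 0, 0], "claw": 255},
  {"linear": [0, 0, -10], "twist": [0, 0, 0], "claw": 255},
  {"linear": [0, 0, -10], "twist": [0, 0, 0], "claw": 255},
])

```text
time_s: 2.65
tool_pos: [0.5213, -0.2048, 0.1611]
tcp_rot: [0.999, -0.041, 0.002, 0.001]
force: [-0.4, 0.5, -0.6]
gripper_width: 0.0106
```

Run:
```python
from h import *
s=monitor.observe();print(s["tool_pos"],s["force"],s["gripper_width"]);print(rel([.502,-.431,.022],np.radians(-5.0),s))
```

```text
[ 0.52125617 -0.20481445  0.16111207] [-0.39914583  0.51410698 -0.62654324] 0.010643714906867833
(array([-0.11, 22.67, 13.95]), array([ 0.1, -0.2,  0.3]))
```

Call:
step_arm([
  {"linear": [0, 4.5, 0], "twist": [0, 0, 0], "claw": 255},
  {"linear": [0, 9, 0], "twist": [0, 0, 0], "claw": 255},
  {"linear": [0, 13.5, 0], "twist": [0, 0, 0], "claw": 255},
  {"linear": [0, 18, 2], "twist": [0, 0, 0], "claw": 255},
  {"linear": [0, 22.5, 4], "twist": [0, 0, 0], "claw": 255},
])

```text
time_s: 3.15
tool_pos: [0.5012, -0.4299, 0.1181]
tcp_rot: [0.999, -0.041, -0.0, -0.0]
force: [0.3, -0.5, -1.0]
gripper_width: 0.0106
```

Call:
step_arm([
  {"linear": [0, 0, 4], "twist": [0, 0, 0], "claw": 255},
  {"linear": [0, 0, 8], "twist": [0, 0, 0], "claw": 255},
  {"linear": [0, 0, 9.5], "twist": [0, 0, 0], "claw": 255},
  {"linear": [0, 0, 9.8], "twist": [0, 0, 0], "claw": 255},
  {"linear": [0, 0, 9.8], "twist": [0, 0, 0], "claw": 255},
])

```text
time_s: 3.65
tool_pos: [0.5008, -0.4271, 0.0208]
tcp_rot: [0.999, -0.041, -0.001, -0.001]
force: [-0.7, 0.2, -0.5]
gripper_width: 0.0103
```

Run:
```python
from h import *
im,c=snap("scene","s2.png");s=monitor.observe();print(s["tool_pos"],s["force"],s["gripper_width"])
```

```text
[ 0.5013653  -0.4275754   0.02096547] [-0.05107623  0.06736025 -0.64857945] 0.010712256245288536
```

Call:
step_arm([
  {"linear": [0, 0, 0.2], "twist": [0, 0, 0], "claw": 150},
  {"linear": [0, 0, 0.2], "twist": [0, 0, 0], "claw": 120},
  {"linear": [0, 0, 0.2], "twist": [0, 0, 0], "claw": 120},
  {"linear": [0, 0, -3], "twist": [0, 0, 0], "claw": 120},
  {"linear": [0, 0, -7], "twist": [0, 0, 0], "claw": 120},
])

```text
time_s: 4.2
tool_pos: [0.5006, -0.4269, 0.0899]
tcp_rot: [0.999, -0.041, -0.002, -0.002]
force: [1.8, -0.9, 0.1]
gripper_width: 0.0452
```

Call:
step_arm([
  {"linear": [0, 0, -5], "twist": [0, 0, 0], "claw": 0},
  {"linear": [0, 0, -10], "twist": [0, 0, 0], "claw": 0},
  {"linear": [0, -3.5, -13], "twist": [0, 0, 0], "claw": 0},
  {"linear": [0, -8, -13], "twist": [0, 0, 0], "claw": 0},
  {"linear": [0, -12.5, -13], "twist": [0, 0, 0], "claw": 0},
])

```text
time_s: 4.7
tool_pos: [0.5129, -0.3035, 0.2232]
tcp_rot: [0.999, -0.042, 0.002, 0.001]
force: [0.2, 0.7, -0.4]
gripper_width: 0.0857
```

Call:
step_arm([
  {"linear": [0, -4.5, 0], "twist": [0, 0, 0], "claw": 0},
  {"linear": [0, -9, 0], "twist": [0, 0, 0], "claw": 0},
  {"linear": [0, -9, 0], "twist": [0, 0, 0], "claw": 0},
  {"linear": [0, -9, 0], "twist": [0, 0, 0], "claw": 0},
  {"linear": [0, -9, 0], "twist": [0, 0, 0], "claw": 0},
])

```text
time_s: 5.2
tool_pos: [0.5199, -0.2151, 0.2215]
tcp_rot: [0.999, -0.041, 0.0, 0.0]
force: [-0.4, -0.1, 0.3]
gripper_width: 0.0855
```

Run:
```python
from h import *
im,c=snap("wrist","w3.png");s=monitor.observe();print(s["tool_pos"],s["force"],s["gripper_width"])
```

```text
[ 0.51987761 -0.21541438  0.22144107] [-0.52325762  0.15336055 -0.19291634] 0.08539928173504106
```

View pics/w3.png

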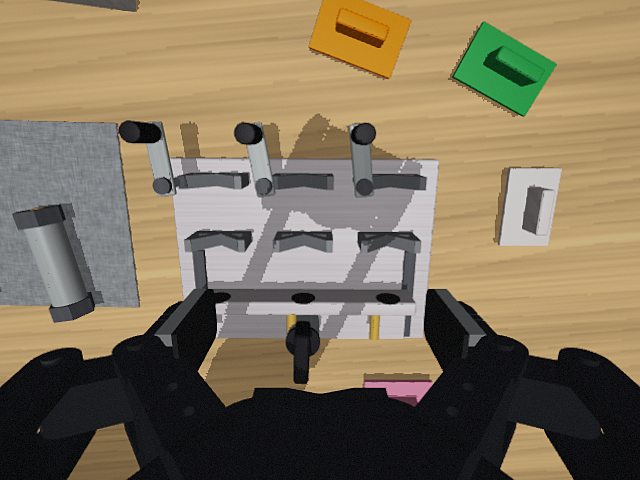

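The cover now rests on the table at (530,206), clear of the plate on the right. All three cradles are visible.

Run:
```python
import cv2
im=cv2.imread("pics/w3.png");im=cv2.convertScaleAbs(im,alpha=1.5,beta=10);cv2.imwrite("pics/w3c.png",cv2.resize(im[110:310,110:450],None,fx=2.35,fy=2.35,interpolation=cv2.INTER_CUBIC))
```

```text
(no output)
```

View pics/w3c.png

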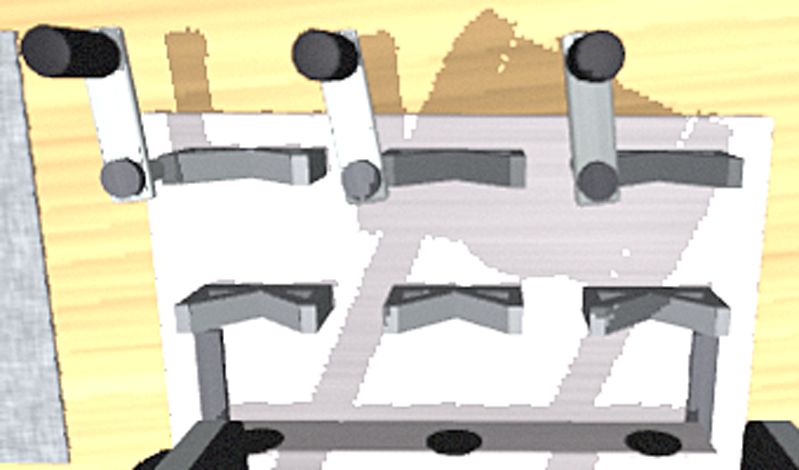

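Run:
```python
from h import *
s=monitor.observe();c=cam("wrist",s)
f=lambda u,v:(110+(u+.5)/2.35-.5,110+(v+.5)/2.35-.5)
P=[((390,330),(-36,28.5)),((521,330),(-36,-28.5)),((178,331),(-36,112.5)),((312,331),(-36,55.5)),((592,335),(-36,-55.5)),((728,333),(-36,-112.5)),
((523,186),(24,-28.5)),((309,183),(24,55.5)),((741,187),(24,-112.5))]
w=[onz(c,f(*p[0]),.048) for p in P]
psi,t,r=fit2([np.array(p[1])/1000 for p in P],w);print("vees",np.degrees(psi),t,"\n",(r*1000).round(1))
for z in (.072,.075):
  w=[onz(c,f(*p),z) for p in((123,178),(362,180),(597,181))]
  psi,t,r=fit2([(.03,.115),(.03,.031),(.03,-.053)],w);print("pins",z,np.degrees(psi),t,(r*1000).round(1))
w=[onz(c,f(*p),.108) for p in((47,50),(320,54),(597,54))]
Rm=R.from_euler('z',np.radians(-5)).as_matrix()[:2,:2];print("pegs rel",[(Rm.T@(x-[.522,-.202])*1000).round(1) for x in w])
w=[onz(c,f(*p),.012) for p in((772,117),)];print("TR corner",[(Rm.T@(x-[.522,-.202])*1000).round(1) for x in w])
```

```text
vees -5.065715371062364 [ 0.52358059 -0.19964329] 
 [[ 0.4 -2.9]
 [ 1.1  0.8]
 [-0.3 -0.9]
 [ 0.3  1.8]
 [-1.  -0.9]
 [ 0.3  0.7]
 [-0.5  1. ]
 [ 0.1 -0.2]
 [-0.4  0.6]]
pins 0.072 -5.070054533407611 [ 0.522046   -0.19920777] [[ 0.1  0.7]
 [-0.1 -0.4]
 [ 0.  -0.4]]
pins 0.075 -5.070054533407618 [ 0.52236779 -0.19972279] [[ 0.  -0.1]
 [-0.1 -0.4]
 [ 0.1  0.5]]
pegs rel [array([ 72.5, 120.5]), array([71.9, 38.8]), array([ 72.3, -44.6])]
TR corner [array([  49.7, -131. ])]
```

Call:
step_arm([
  {"linear": [-1, -4.8, 0], "twist": [0, 0, 0], "claw": 0},
  {"linear": [-2, -9.6, 0], "twist": [0, 0, 0], "claw": 0},
  {"linear": [-3, -14.4, 0], "twist": [0, 0, 0], "claw": 0},
  {"linear": [-4, -19.2, 0], "twist": [0, 0, 0], "claw": 0},
  {"linear": [-5, -24, 0], "twist": [0, 0, 0], "claw": 0},
])

```text
time_s: 5.75
tool_pos: [0.4899, 0.0295, 0.2214]
tcp_rot: [0.999, -0.043, 0.0, 0.0]
force: [2.1, -0.5, 0.3]
gripper_width: 0.0854
```

Call:
step_arm([
  {"linear": [-1, -4.5, 0], "twist": [0, 0, 0], "claw": 0},
  {"linear": [-1.5, -7, 0], "twist": [0, 0, 0], "claw": 0},
  {"linear": [-1.5, -7, 0], "twist": [0, 0, 0], "claw": 0},
  {"linear": [-1.5, -7, 0], "twist": [0, 0, 0], "claw": 0},
  {"linear": [-1.5, -7, 0], "twist": [0, 0, 0], "claw": 0},
])

```text
time_s: 6.25
tool_pos: [0.481, 0.0987, 0.2213]
tcp_rot: [0.999, -0.042, 0.0, 0.0]
force: [0.9, -0.8, 0.1]
gripper_width: 0.0854
```

Run:
```python
from h import *
im,c=snap("wrist","w4.png");s=monitor.observe();print(s["tool_pos"],s["force"],s["gripper_width"])
```

```text
[0.48097508 0.09869121 0.22126081] [ 0.20252579 -0.84604087  0.10105908] 0.08516063354070437
```

View pics/w4.png

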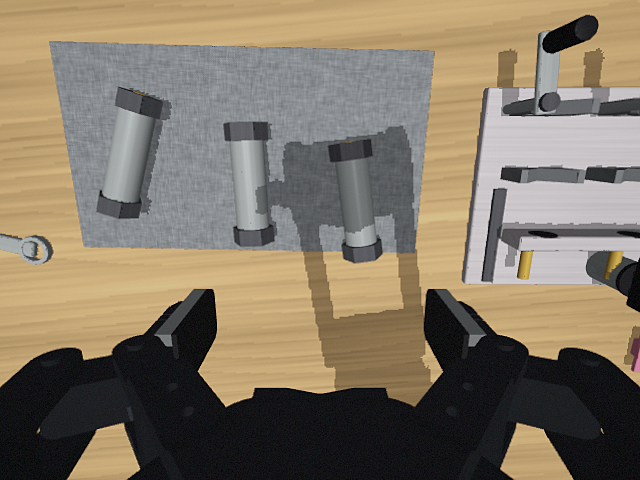

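The three cylinders are clear on the mat, with barrel centres near (129,156), (251,184) and (356,200). I'll locate all three and start with the right-hand one.

```bash
cat >> h.py <<'E'
ST=np.array([.5228,-.2000]);PSI=np.radians(-5.06);RS=R.from_euler('z',PSI).as_matrix()[:2,:2]
def st(x,y): return RS@np.array([x,y])+ST
def cyl(c,a,b,z=.023):
    A,B=onz(c,a,z),onz(c,b,z);d=A-B;return (A+B)/2,np.arctan2(d[1],d[0]),np.linalg.norm(d)
E
python3 - <<'E'
from h import *
s=monitor.observe();c=cam("wrist",s)
for n,a,b in(("R",(352,159),(361,240)),("M",(249,139),(253.5,229)),("L",(136,113),(123,198))):
    p,y,l=cyl(c,a,b);print(n,p,np.degrees(y),l,"rel",rel([*p,.06],y,s))
E
```

```text
R [0.48848734 0.06120688] 3.066395698625586 0.08159728061049347 rel (array([ 1.06,  3.67, 16.13]), array([ 0. , -0. , -7.9]))
M [0.51210514 0.16315901] -4.910445172939167 0.08770146908918539 rel (array([ 2.56, -6.69, 16.12]), array([ 0. , -0. ,  0.1]))
L [0.54884472 0.27557914] -21.570718975053925 0.08269544822968918 rel (array([  5.27, -18.2 ,  16.12]), array([ 0. , -0. , 16.7]))
```

Call:
step_arm([
  {"linear": [1.1, 3.7, 4], "twist": [0, 0, -7.9], "claw": 60},
  {"linear": [1.1, 3.7, 8.5], "twist": [0, 0, -7.9], "claw": 60},
  {"linear": [1.1, 3.7, 13], "twist": [0, 0, -7.9], "claw": 60},
  {"linear": [1.1, 3.7, 17], "twist": [0, 0, -7.9], "claw": 60},
  {"linear": [1.1, 3.7, 17], "twist": [0, 0, -7.9], "claw": 60},
])

```text
time_s: 6.8
tool_pos: [0.4843, 0.061, 0.0471]
tcp_rot: [1.0, 0.026, -0.005, -0.0]
force: [-1.1, 1.0, -0.1]
gripper_width: 0.0654
```

Call:
step_arm([
  {"linear": [0, 0, 3.5], "twist": [0, 0, 0], "claw": 60},
  {"linear": [0, 0, 4.7], "twist": [0, 0, 0], "claw": 60},
  {"linear": [0, 0, 4.7], "twist": [0, 0, 0], "claw": 255},
  {"linear": [0, 0, 4.7], "twist": [0, 0, 0], "claw": 255},
  {"linear": [0, 0, 4.7], "twist": [0, 0, 0], "claw": 255},
])

```text
time_s: 7.3
tool_pos: [0.4895, 0.0623, 0.0061]
tcp_rot: [1.0, 0.028, 0.001, 0.0]
force: [0.0, -0.7, 2.9]
gripper_width: 0.0301
```

Call:
step_arm([
  {"linear": [0, 0, 0], "twist": [0, 0, 0], "claw": 255},
  {"linear": [0, 0, 0], "twist": [0, 0, 0], "claw": 255},
  {"linear": [0, 0, -3], "twist": [0, 0, 0], "claw": 255},
  {"linear": [0, 0, -8], "twist": [0, 0, 0], "claw": 255},
  {"linear": [0, 0, -13], "twist": [0, 0, 0], "claw": 255},
])

```text
time_s: 7.8
tool_pos: [0.4873, 0.0626, 0.1361]
tcp_rot: [1.0, 0.028, -0.001, -0.0]
force: [1.7, -0.4, -2.9]
gripper_width: 0.03
```

Call:
step_arm([
  {"linear": [0, 0, 0], "twist": [0, 0, 0], "claw": 255},
  {"linear": [0, 0, 0], "twist": [0, 0, 0], "claw": 255},
])

```text
time_s: 8.0
tool_pos: [0.4894, 0.0626, 0.1362]
tcp_rot: [1.0, 0.028, 0.002, 0.0]
force: [-0.9, -0.2, -3.4]
gripper_width: 0.0303
```

Run:
```python
from h import *
im,c=snap("wrist","w5.png");s=monitor.observe();print(s["tool_pos"],s["force"],s["gripper_width"])
for k in(-.084,0,.084): print(rel([*st(.004,k),.135],PSI,s),rel([*st(.004,k),.033],PSI,s)[0])
```

```text
[0.48785386 0.06253493 0.13463651] [ 0.48992608 -0.01201548 -2.50091207] 0.03028639684230564
(array([ 1.22, 34.78, -0.04]), array([-0. , -0. ,  8.2])) [ 1.22 34.78 10.16]
(array([ 2.43, 26.46, -0.04]), array([-0. , -0. ,  8.2])) [ 2.42 26.47 10.16]
(array([ 3.63, 18.15, -0.04]), array([-0. , -0. ,  8.2])) [ 3.63 18.15 10.16]
```

View pics/w5.png

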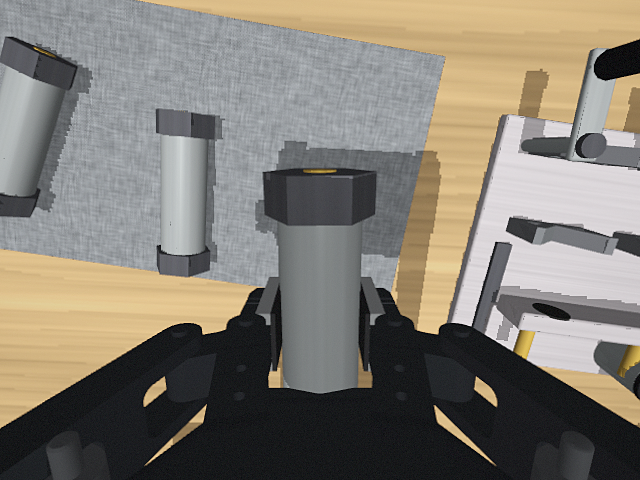

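Run:
```python
from h import *
s=monitor.observe();c=cam("wrist",s);r0=R.from_quat(s["tcp_rot"])
for uv,z in(((320,172),.168),((320,224),.166)): 
    p=onz(c,uv,z);print((r0.inv().apply(np.append(p,z)-s["tool_pos"])*1000).round(1))
```

```text
[ 57.5   0.4 -33.3]
[ 40.5   0.4 -31.3]
```

Call:
step_arm([
  {"linear": [0.2, 4.4, 0], "twist": [0, 0, 2], "claw": 255},
  {"linear": [0.4, 8.8, 0], "twist": [0, 0, 4], "claw": 255},
  {"linear": [0.5, 13.2, 0], "twist": [0, 0, 6], "claw": 255},
  {"linear": [0.6, 17.6, 0], "twist": [0, 0, 8.2], "claw": 255},
  {"linear": [0.75, 22, 0], "twist": [0, 0, 8.2], "claw": 255},
])

```text
time_s: 8.55
tool_pos: [0.506, -0.1577, 0.132]
tcp_rot: [0.999, -0.044, -0.002, -0.001]
force: [1.0, 0.3, -2.0]
gripper_width: 0.0303
```

Call:
step_arm([
  {"linear": [0.8, 4.2, 0], "twist": [0, 0, 0], "claw": 255},
  {"linear": [1.6, 8.4, 0], "twist": [0, 0, 0], "claw": 255},
  {"linear": [2.3, 12.6, 0], "twist": [0, 0, 0], "claw": 255},
  {"linear": [2.3, 12.6, 0], "twist": [0, 0, 0], "claw": 255},
  {"linear": [2.3, 12.6, 0], "twist": [0, 0, 0], "claw": 255},
])

```text
time_s: 9.05
tool_pos: [0.5182, -0.2842, 0.1318]
tcp_rot: [0.999, -0.045, -0.002, -0.001]
force: [-0.0, 0.2, -2.4]
gripper_width: 0.0301
```

Run:
```python
from h import *
s=monitor.observe();print(s["tool_pos"],s["force"],s["gripper_width"]);print(rel([*st(.004,-.084),.034],PSI,s))
```

```text
[ 0.51823778 -0.28422136  0.13183063] [-0.00429284  0.24837205 -2.36372118] 0.030076717327503392
(array([ 0.15, -0.  ,  9.78]), array([-0.2,  0.2, -0.1]))
```

Call:
step_arm([
  {"linear": [0.1, 0, 3], "twist": [0, 0, 0], "claw": 255},
  {"linear": [0.1, 0, 6], "twist": [0, 0, 0], "claw": 255},
  {"linear": [0.1, 0, 8], "twist": [0, 0, 0], "claw": 255},
  {"linear": [0.1, 0, 9], "twist": [0, 0, 0], "claw": 255},
  {"linear": [0.1, 0, 9.5], "twist": [0, 0, 0], "claw": 255},
])

```text
time_s: 9.55
tool_pos: [0.5196, -0.2824, 0.0376]
tcp_rot: [0.999, -0.043, -0.002, -0.001]
force: [-0.6, -0.4, -2.4]
gripper_width: 0.0302
```

Call:
step_arm([
  {"linear": [0, 0, 0.2], "twist": [0, 0, 0], "claw": 255},
  {"linear": [0, 0, 0.2], "twist": [0, 0, 0], "claw": 255},
])

```text
time_s: 9.75
tool_pos: [0.5212, -0.2843, 0.0377]
tcp_rot: [0.999, -0.044, 0.0, 0.0]
force: [-0.4, -0.2, -2.3]
gripper_width: 0.0304
```

Call:
step_arm([
  {"linear": [0, 0, 0.2], "twist": [0, 0, 0], "claw": 255},
  {"linear": [0, 0, 0.4], "twist": [0, 0, 0], "claw": 255},
  {"linear": [0, 0, 0.4], "twist": [0, 0, 0], "claw": 255},
])

```text
time_s: 10.05
tool_pos: [0.5216, -0.2845, 0.0342]
tcp_rot: [0.999, -0.044, 0.001, 0.0]
force: [0.6, 2.1, 2.1]
gripper_width: 0.0304
```

Call:
step_arm([
  {"linear": [0, 0, 0.1], "twist": [0, 0, 0], "claw": 255},
  {"linear": [0, 0, 0.1], "twist": [0, 0, 0], "claw": 150},
  {"linear": [0, 0, 0.1], "twist": [0, 0, 0], "claw": 110},
  {"linear": [0, 0, 0.1], "twist": [0, 0, 0], "claw": 110},
  {"linear": [0, 0, 0.1], "twist": [0, 0, 0], "claw": 110},
])

```text
time_s: 10.55
tool_pos: [0.5208, -0.2846, 0.0323]
tcp_rot: [0.999, -0.044, 0.0, 0.0]
force: [-0.5, -0.3, -0.1]
gripper_width: 0.0486
```

Call:
step_arm([
  {"linear": [0, 0, -3], "twist": [0, 0, 0], "claw": 110},
  {"linear": [0, 0, -7.5], "twist": [0, 0, 0], "claw": 110},
  {"linear": [0, 0, -12], "twist": [0, 0, 0], "claw": 60},
  {"linear": [0, 0, -16], "twist": [0, 0, 0], "claw": 60},
  {"linear": [0, 0, -16], "twist": [0, 0, 0], "claw": 60},
])

```text
time_s: 11.05
tool_pos: [0.5243, -0.2869, 0.1985]
tcp_rot: [0.999, -0.044, 0.005, 0.003]
force: [-0.0, 0.3, 0.3]
gripper_width: 0.0654
```

Call:
step_arm([
  {"linear": [0, 0, 0], "twist": [0, 0, 0], "claw": 60},
  {"linear": [0, 0, 0], "twist": [0, 0, 0], "claw": 60},
])

```text
time_s: 11.25
tool_pos: [0.5199, -0.2839, 0.191]
tcp_rot: [0.999, -0.044, -0.001, -0.001]
force: [-0.7, -0.3, 0.6]
gripper_width: 0.0655
```

Run:
```python
from h import *
im,c=snap("wrist","w6.png");s=monitor.observe();print(s["tool_pos"],s["force"],s["gripper_width"])
t=viewer.get_image("top");cv2.imwrite("pics/t6.png",t)
o=np.hstack([cv2.resize(im[60:340,120:500],None,fx=1,fy=1),t[140:420,160:480]]);cv2.imwrite("pics/v6.png",o)
print(rel([.512,.162,.2],PSI,s))
```

```text
[ 0.51974583 -0.28369115  0.1905746 ] [-0.43735377  1.22597685 -0.36895324] 0.06557471688460974
(array([ -4.68, -44.33,  -0.85]), array([-0.1,  0.2,  0. ]))
```

View pics/v6.png

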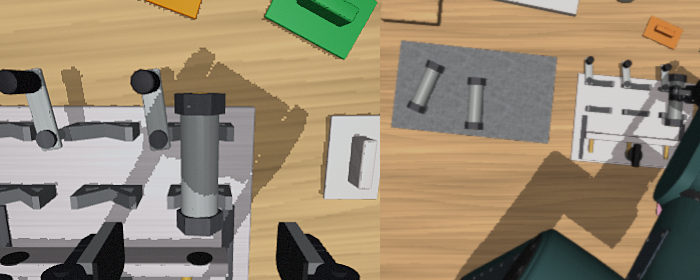

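```bash
cat >> h.py <<'E'
def hexes(im,c,rows=285):
    hsv=cv2.cvtColor(cv2.GaussianBlur(im,(3,3),0),cv2.COLOR_BGR2HSV)
    d=cv2.inRange(hsv,(0,0,0),(180,255,88));d[rows:]=0
    d=cv2.morphologyEx(d,cv2.MORPH_OPEN,np.ones((9,9),np.uint8));out=[]
    for q in cv2.findContours(d,0,1)[0]:
        a=cv2.contourArea(q)
        if 300<a<4000:
            r=cv2.minAreaRect(q);out.append((np.round(r[0],1),np.round(onz(c,r[0],.025),4),np.round(r[1]),a))
    return out
E
python3 - <<'E'
from h import *
s=dict(tool_pos=np.array([.481,.0987,.2213]),tcp_rot=[.999,-.0425,0,0])
for o in hexes(cv2.imread("pics/w4.png"),cam("wrist",s)): print(o)
im=cv2.cvtColor(cv2.imread("pics/w4.png"),cv2.COLOR_BGR2HSV)
for u,v in((247,131),(350,149),(310,170),(280,190),(138,100)): print(im[v,u])
E
```

```text
(array([624., 272.]), array([ 0.3912, -0.2094]), array([24., 30.]), 601.0)
(array([597.5, 265.5]), array([ 0.4007, -0.1816]), array([27., 21.]), 458.5)
(array([601. , 174.5]), array([ 0.4943, -0.1734]), array([13., 28.]), 333.0)
(array([350. , 150.2]), array([0.5376, 0.065 ]), array([19., 45.]), 755.0)
(array([520. , 107.5]), array([ 0.5622, -0.0924]), array([15., 28.]), 361.0)
(array([619.5, 107. ]), array([ 0.5546, -0.1822]), array([16., 39.]), 527.0)
(array([150.5, 106.5]), array([0.5916, 0.245 ]), array([21., 21.]), 384.0)
(array([569.6,  34.2]), array([ 0.6187, -0.1308]), array([23., 61.]), 1144.5)
[120  10 100]
[116  25  71]
[95 16 94]
[103  19  93]
[116  19  94]
```

Call:
step_arm([
  {"linear": [-0.6, -4.7, 0], "twist": [0, 0, 0], "claw": 60},
  {"linear": [-1.2, -9.4, 0], "twist": [0, 0, 0], "claw": 60},
  {"linear": [-1.8, -14.1, 0], "twist": [0, 0, 0], "claw": 60},
  {"linear": [-2.4, -18.8, 0], "twist": [0, 0, 0], "claw": 60},
  {"linear": [-3, -23.5, 0], "twist": [0, 0, 0], "claw": 60},
])

```text
time_s: 11.85
tool_pos: [0.5104, -0.0458, 0.191]
tcp_rot: [0.999, -0.044, -0.001, -0.0]
force: [0.4, 0.6, -0.0]
gripper_width: 0.065
```

Call:
step_arm([
  {"linear": [-0.8, -4.7, 0], "twist": [0, 0, 0], "claw": 60},
  {"linear": [-1.6, -9.4, 0], "twist": [0, 0, 0], "claw": 60},
  {"linear": [-2.4, -14.1, 0], "twist": [0, 0, 0], "claw": 60},
  {"linear": [-3.5, -18.8, 0], "twist": [0, 0, 0], "claw": 60},
  {"linear": [-4.5, -22, 0], "twist": [0, 0, 0], "claw": 60},
])

```text
time_s: 12.35
tool_pos: [0.4847, 0.178, 0.1911]
tcp_rot: [0.999, -0.043, -0.001, -0.0]
force: [-0.5, -1.2, 0.9]
gripper_width: 0.0653
```

Call:
step_arm([
  {"linear": [0, 0, 0], "twist": [0, 0, 0], "claw": 60},
  {"linear": [0, 0, 0], "twist": [0, 0, 0], "claw": 60},
  {"linear": [0, 0, 0], "twist": [0, 0, 0], "claw": 60},
])

```text
time_s: 12.65
tool_pos: [0.4858, 0.1745, 0.1916]
tcp_rot: [0.999, -0.044, -0.001, 0.0]
force: [0.2, 0.5, 0.1]
gripper_width: 0.0654
```

Run:
```python
from h import *
im,c=snap("wrist","w7.png");s=monitor.observe();print(s["tool_pos"],s["force"])
for o in hexes(im,c): print(o)
```

```text
[0.48600225 0.17426626 0.19178078] [ 0.07452998 -0.50798212 -0.1520848 ]
(array([617., 243.]), array([ 0.4379, -0.0969]), array([18., 28.]), 436.0)
(array([328. , 243.5]), array([0.4607, 0.1687]), array([19., 44.]), 597.5)
(array([619.5, 173.5]), array([ 0.5021, -0.0904]), array([15., 33.]), 449.5)
(array([625.5, 100.5]), array([ 0.5623, -0.0869]), array([15., 27.]), 358.0)
(array([225.5, 102. ]), array([0.5908, 0.244 ]), array([20., 19.]), 325.5)
```

```bash
cat >> h.py <<'E'
def barrels(im,c,th=135,z=.025):
    hsv=cv2.cvtColor(cv2.GaussianBlur(im,(5,5),0),cv2.COLOR_BGR2HSV)
    d=cv2.inRange(hsv,(0,0,th),(180,45,255));d[:,480:]=0
    d=cv2.morphologyEx(d,cv2.MORPH_OPEN,np.ones((7,7),np.uint8));out=[]
    for q in cv2.findContours(d,0,1)[0]:
        if cv2.contourArea(q)>1000:
            r=cv2.minAreaRect(q);b=cv2.boxPoints(r)
            e=sorted([(np.linalg.norm(b[i]-b[(i+1)%4]),i) for i in range(2)])[0][1]
            A=(b[e]+b[e+1])/2;B=(b[(e+2)%4]+b[(e+3)%4])/2
            if A[1]>B[1]:A,B=B,A
            p,y,l=cyl(c,A,B,z);out.append((p.round(4),round(np.degrees(y),1),round(l,4),np.round(r[1]),A,B))
    return out
E
python3 - <<'E'
from h import *
s=monitor.observe();c=cam("wrist",s);im=cv2.imread("pics/w7.png")
for th in(125,140):
  for o in barrels(im,c,th): print(th,o)
cv2.imwrite("pics/w7c.png",im[40:300,60:440])
E
```

```text
125 (array([0.4797, 0.4321]), np.float64(73.9), np.float64(0.0799), array([90., 21.]), array([ -1.6475067, 240.29665  ], dtype=float32), array([ 87.403915, 256.07788 ], dtype=float32))
125 (array([0.4644, 0.1201]), np.float64(-95.1), np.float64(0.0609), array([43., 66.]), array([413. , 235.5], dtype=float32), array([347. , 235.5], dtype=float32))
125 (array([0.5518, 0.1883]), np.float64(84.2), np.float64(0.3175), array([369., 223.]), array([111.38222, 141.81944], dtype=float32), array([480.61734, 147.20975], dtype=float32))
140 (array([0.48  , 0.4325]), np.float64(73.1), np.float64(0.0788), array([89., 19.]), array([ -1.6273575, 239.57076  ], dtype=float32), array([ 86.27937, 256.2619 ], dtype=float32))
140 (array([0.4634, 0.1201]), np.float64(-95.1), np.float64(0.0591), array([41., 64.]), array([412. , 236.5], dtype=float32), array([348. , 236.5], dtype=float32))
140 (array([0.5516, 0.1883]), np.float64(84.2), np.float64(0.3175), array([369., 222.]), array([111.39479, 141.95831], dtype=float32), array([480.61536, 147.34839], dtype=float32))
```

View pics/w7c.png

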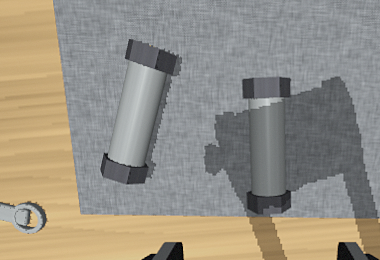

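Run:
```python
from h import *
s=monitor.observe();c=cam("wrist",s)
for n,a,b in(("M",(327,137),(329,234)),("L",(207,109),(187,203))):
    p,y,l=cyl(c,a,b);print(n,p,np.degrees(y),l,"rel",rel([*p,.0045],y,s))
```

```text
M [0.51265978 0.16423533] -3.5079166655576426 0.08662778211803207 rel (array([ 2.76,  0.75, 18.73]), array([ 0. ,  0.1, -1.6]))
L [0.54852876 0.27667474] -22.382912049941652 0.08397730501234034 rel (array([  5.34, -10.77,  18.72]), array([ 0. ,  0. , 17.3]))
```

Call:
step_arm([
  {"linear": [2.7, 0.75, 3.5], "twist": [0, 0, -1], "claw": 60},
  {"linear": [2.7, 0.75, 8], "twist": [0, 0, -1], "claw": 60},
  {"linear": [2.7, 0.75, 12.5], "twist": [0, 0, -1], "claw": 60},
  {"linear": [2.7, 0.75, 16.5], "twist": [0, 0, -1], "claw": 60},
  {"linear": [2.7, 0.75, 18.5], "twist": [0, 0, -1], "claw": 60},
])

```text
time_s: 13.2
tool_pos: [0.5104, 0.1636, 0.004]
tcp_rot: [0.999, -0.036, -0.002, 0.001]
force: [-0.6, -0.5, -0.2]
gripper_width: 0.0652
```

Call:
step_arm([
  {"linear": [0, 0, 0.1], "twist": [0, 0, 0], "claw": 60},
  {"linear": [0, 0, 0.1], "twist": [0, 0, 0], "claw": 255},
  {"linear": [0, 0, 0.1], "twist": [0, 0, 0], "claw": 255},
  {"linear": [0, 0, 0.1], "twist": [0, 0, 0], "claw": 255},
  {"linear": [0, 0, 0.1], "twist": [0, 0, 0], "claw": 255},
])

```text
time_s: 13.7
tool_pos: [0.5138, 0.1655, 0.0081]
tcp_rot: [0.999, -0.035, 0.002, -0.0]
force: [-0.0, -3.0, 7.1]
gripper_width: 0.0304
```

Call:
step_arm([
  {"linear": [0, 0, 0], "twist": [0, 0, 0], "claw": 255},
  {"linear": [0, 0, -3], "twist": [0, 0, 0], "claw": 255},
  {"linear": [0, 0, -7.5], "twist": [0, 0, 0], "claw": 255},
  {"linear": [0, 0, -12], "twist": [0, 0, 0], "claw": 255},
  {"linear": [0, 0, -13.5], "twist": [0, 0, 0], "claw": 255},
])

```text
time_s: 14.2
tool_pos: [0.5149, 0.1663, 0.1465]
tcp_rot: [0.999, -0.035, 0.004, -0.001]
force: [-0.1, -0.4, -1.8]
gripper_width: 0.0301
```

Call:
step_arm([
  {"linear": [0, 0, 0], "twist": [0, 0, 0], "claw": 255},
  {"linear": [0, 0, 0], "twist": [0, 0, 0], "claw": 255},
  {"linear": [0, 0, 0], "twist": [0, 0, 0], "claw": 255},
])

```text
time_s: 14.5
tool_pos: [0.5108, 0.1653, 0.1399]
tcp_rot: [0.999, -0.035, -0.001, 0.0]
force: [-0.1, -0.0, -2.6]
gripper_width: 0.03
```

Run:
```python
from h import *
im,c=snap("wrist","w8.png");s=monitor.observe();print(s["tool_pos"],s["force"],s["gripper_width"])
a=cv2.imread("pics/w5.png")
for n,i in(("w5",a),("w8",im)):  # column profile on the axis: hex/barrel edges
    g=cv2.cvtColor(i,cv2.COLOR_BGR2GRAY)[150:300,300].astype(int);d=np.diff(cv2.blur(g.astype(np.float32),(1,5)).ravel());print(n,150+np.argsort(-abs(d))[:6],g[::8])
print(rel([*st(.004,0),.14],PSI,s))
```

```text
[0.51079506 0.16533322 0.13972145] [-0.80555526 -0.27917433 -1.76364796] 0.030604627460023903
w5 [166 168 167 224 226 225] [108 113 101  37  68  70  69  68  67  68 127 131 130 129 127 128 129 129
 127]
w8 [172 169 171 151 170 165] [186 116  37 123  76  74  75  71  73 140 136 138 136 137 136 136 136 136
 136]
(array([ 4.160e+00,  3.637e+01, -2.000e-02]), array([0. , 0.2, 1. ]))
```

Call:
step_arm([
  {"linear": [0.5, 4.6, 0], "twist": [0, 0, 1], "claw": 255},
  {"linear": [1, 9.2, 0], "twist": [0, 0, 1], "claw": 255},
  {"linear": [1.5, 13.8, 0], "twist": [0, 0, 1], "claw": 255},
  {"linear": [2, 18.4, 0], "twist": [0, 0, 1], "claw": 255},
  {"linear": [2.5, 23, 0], "twist": [0, 0, 1], "claw": 255},
])

```text
time_s: 15.05
tool_pos: [0.5199, -0.0671, 0.1398]
tcp_rot: [0.999, -0.044, -0.001, -0.0]
force: [1.2, 1.0, -1.2]
gripper_width: 0.0301
```

Call:
step_arm([
  {"linear": [0.6, 4.6, 0], "twist": [0, 0, 0], "claw": 255},
  {"linear": [1.2, 9.2, 0], "twist": [0, 0, 0], "claw": 255},
  {"linear": [1.7, 13.4, 0], "twist": [0, 0, 0], "claw": 255},
  {"linear": [1.7, 13.4, 0], "twist": [0, 0, 0], "claw": 255},
  {"linear": [1.7, 13.4, 0], "twist": [0, 0, 0], "claw": 255},
])

```text
time_s: 15.55
tool_pos: [0.5252, -0.2011, 0.1397]
tcp_rot: [0.999, -0.045, -0.001, -0.001]
force: [-0.3, 0.3, -2.0]
gripper_width: 0.0301
```

Run:
```python
from h import *
im,c=snap("wrist","w9.png");s=monitor.observe();print(s["tool_pos"],s["force"],s["gripper_width"]);print(rel([*st(.002,0),.034],PSI,s))
```

```text
[ 0.52506115 -0.19995548  0.13983605] [-0.25557627  0.10491925 -2.71514371] 0.03037559021515696
(array([1.000e-02, 4.000e-02, 1.058e+01]), array([-0.1,  0.2, -0. ]))
```

Call:
step_arm([
  {"linear": [0, 0, 3.5], "twist": [0, 0, 0], "claw": 255},
  {"linear": [0, 0, 7], "twist": [0, 0, 0], "claw": 255},
  {"linear": [0, 0, 9], "twist": [0, 0, 0], "claw": 255},
  {"linear": [0, 0, 10], "twist": [0, 0, 0], "claw": 255},
  {"linear": [0, 0, 10.2], "twist": [0, 0, 0], "claw": 255},
])

```text
time_s: 16.1
tool_pos: [0.5252, -0.1988, 0.038]
tcp_rot: [0.999, -0.043, -0.001, -0.001]
force: [0.4, 0.6, -2.4]
gripper_width: 0.03
```

Call:
step_arm([
  {"linear": [0, 0, 0.2], "twist": [0, 0, 0], "claw": 255},
  {"linear": [0, 0, 0.4], "twist": [0, 0, 0], "claw": 255},
  {"linear": [0, 0, 0.4], "twist": [0, 0, 0], "claw": 255},
])

```text
time_s: 16.4
tool_pos: [0.5272, -0.2007, 0.0363]
tcp_rot: [0.999, -0.044, 0.001, 0.0]
force: [1.0, 1.9, -1.3]
gripper_width: 0.0301
```

Call:
step_arm([
  {"linear": [0, 0, 0.2], "twist": [0, 0, 0], "claw": 255},
  {"linear": [0, 0, 0.2], "twist": [0, 0, 0], "claw": 255},
  {"linear": [0, 0, 0.2], "twist": [0, 0, 0], "claw": 255},
])

```text
time_s: 16.7
tool_pos: [0.5274, -0.2001, 0.0355]
tcp_rot: [0.999, -0.044, 0.001, -0.0]
force: [-1.0, 5.7, 13.2]
gripper_width: 0.0302
```

Call:
step_arm([
  {"linear": [0, 0, 0], "twist": [0, 0, 0], "claw": 150},
  {"linear": [0, 0, 0], "twist": [0, 0, 0], "claw": 110},
  {"linear": [0, 0, 0], "twist": [0, 0, 0], "claw": 110},
  {"linear": [0, 0, 0], "twist": [0, 0, 0], "claw": 110},
])

```text
time_s: 17.1
tool_pos: [0.5262, -0.2008, 0.0333]
tcp_rot: [0.999, -0.044, -0.0, 0.0]
force: [-0.6, -0.4, 0.3]
gripper_width: 0.0487
```

Call:
step_arm([
  {"linear": [0, 0, -3], "twist": [0, 0, 0], "claw": 110},
  {"linear": [0, 0, -7.5], "twist": [0, 0, 0], "claw": 110},
  {"linear": [0, 0, -12], "twist": [0, 0, 0], "claw": 60},
  {"linear": [0, 0, -16], "twist": [0, 0, 0], "claw": 60},
  {"linear": [0, 0, -16], "twist": [0, 0, 0], "claw": 60},
])

```text
time_s: 17.6
tool_pos: [0.5298, -0.2026, 0.1992]
tcp_rot: [0.999, -0.044, 0.005, 0.002]
force: [0.1, -0.7, -0.1]
gripper_width: 0.0654
```

Call:
step_arm([
  {"linear": [0, -4.7, 0], "twist": [0, 0, 3], "claw": 60},
  {"linear": [0, -9.4, 0], "twist": [0, 0, 6], "claw": 60},
  {"linear": [0, -14.1, 0], "twist": [0, 0, 9], "claw": 60},
  {"linear": [0, -18.8, 0], "twist": [0, 0, 12], "claw": 60},
  {"linear": [0, -23.5, 0], "twist": [0, 0, 16], "claw": 60},
])

```text
time_s: 18.1
tool_pos: [0.5461, 0.0352, 0.1923]
tcp_rot: [0.983, -0.184, -0.001, 0.0]
force: [0.5, 0.5, 0.1]
gripper_width: 0.0655
```

Run:
```python
from h import *
s=monitor.observe();print(s["tool_pos"]);print(rel([.50,.285,.19],np.radians(-22),s))
```

```text
[0.54612557 0.03516463 0.19233766]
(array([-13.33, -21.63,   0.24]), array([0. , 0.1, 0.8]))
```

Call:
step_arm([
  {"linear": [-2.4, -4, 0], "twist": [0, 0, 0], "claw": 60},
  {"linear": [-4.8, -8, 0], "twist": [0, 0, 0], "claw": 60},
  {"linear": [-7.2, -12, 0], "twist": [0, 0, 0], "claw": 60},
  {"linear": [-9.6, -16, 0], "twist": [0, 0, 0], "claw": 60},
  {"linear": [-12, -20, 0], "twist": [0, 0, 0], "claw": 60},
])

```text
time_s: 18.6
tool_pos: [0.5055, 0.2647, 0.1923]
tcp_rot: [0.983, -0.183, -0.001, 0.0]
force: [0.9, -0.3, -0.5]
gripper_width: 0.0656
```

Call:
step_arm([
  {"linear": [-0.5, -1.5, 0], "twist": [0, 0, 0.5], "claw": 60},
  {"linear": [-0.5, -1.5, 0], "twist": [0, 0, 0.5], "claw": 60},
  {"linear": [-0.5, -1.5, 0], "twist": [0, 0, 0.5], "claw": 60},
  {"linear": [-0.5, -1.5, 0], "twist": [0, 0, 0.5], "claw": 60},
])

```text
time_s: 19.0
tool_pos: [0.5071, 0.2778, 0.1927]
tcp_rot: [0.982, -0.187, -0.0, 0.001]
force: [0.7, -0.2, -0.4]
gripper_width: 0.0654
```

Run:
```python
from h import *
im,c=snap("wrist","w10.png");t,_=snap("top","t10.png");s=monitor.observe();print(s["tool_pos"],s["tcp_rot"])
o=np.hstack([im[40:300,130:510],t[140:400,160:480]]);cv2.imwrite("pics/v10.png",o)
```

```text
[0.50736308 0.27770051 0.19308032] [ 9.82262892e-01 -1.87508636e-01 -2.45552092e-04  2.48166653e-04]
```

View pics/v10.png

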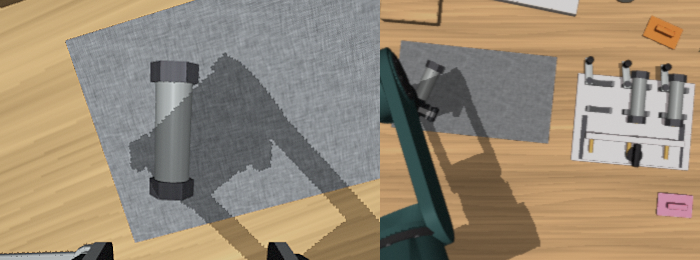

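The first two cylinders are in cradles 0 and 1. The last one's barrel runs from (304,120) to (302,220) in the wrist frame.

Run:
```python
from h import *
s=monitor.observe();c=cam("wrist",s)
p,y,l=cyl(c,(304.5,120.5),(302.5,220));print(p,np.degrees(y),l,"rel",rel([*p,.0045],y,s))
```

```text
[0.55065758 0.27609451] -23.453140518806293 0.08720150528120423 rel (array([ 4.09, -1.46, 18.86]), array([0. , 0. , 1.8]))
```

Call:
step_arm([
  {"linear": [4.2, -1.45, 2.5], "twist": [0, 0, 1.8], "claw": 60},
  {"linear": [4.2, -1.45, 7], "twist": [0, 0, 1.8], "claw": 60},
  {"linear": [4.2, -1.45, 11.5], "twist": [0, 0, 1.8], "claw": 60},
  {"linear": [4.2, -1.45, 16], "twist": [0, 0, 1.8], "claw": 60},
  {"linear": [4.2, -1.45, 18.6], "twist": [0, 0, 1.8], "claw": 60},
])

```text
time_s: 19.6
tool_pos: [0.55, 0.2751, 0.004]
tcp_rot: [0.979, -0.203, -0.002, 0.001]
force: [-0.7, -0.3, 0.5]
gripper_width: 0.0656
```

Call:
step_arm([
  {"linear": [0, 0, 0.1], "twist": [0, 0, 0], "claw": 60},
  {"linear": [0, 0, 0.1], "twist": [0, 0, 0], "claw": 255},
  {"linear": [0, 0, 0.1], "twist": [0, 0, 0], "claw": 255},
  {"linear": [0, 0, 0.1], "twist": [0, 0, 0], "claw": 255},
  {"linear": [0, 0, 0.1], "twist": [0, 0, 0], "claw": 255},
])

```text
time_s: 20.1
tool_pos: [0.5535, 0.2775, 0.0088]
tcp_rot: [0.979, -0.202, 0.002, -0.001]
force: [-0.3, -2.8, 7.5]
gripper_width: 0.0302
```

Call:
step_arm([
  {"linear": [0, 0, 0], "twist": [0, 0, 0], "claw": 255},
  {"linear": [0, 0, -3], "twist": [0, 0, 0], "claw": 255},
  {"linear": [0, 0, -7.5], "twist": [0, 0, 0], "claw": 255},
  {"linear": [0, 0, -12], "twist": [0, 0, 0], "claw": 255},
  {"linear": [0, 0, -13.5], "twist": [0, 0, 0], "claw": 255},
])

```text
time_s: 20.6
tool_pos: [0.5545, 0.2784, 0.1473]
tcp_rot: [0.979, -0.202, 0.004, -0.003]
force: [1.1, -0.3, -2.6]
gripper_width: 0.0302
```

Call:
step_arm([
  {"linear": [0, 0, 0], "twist": [0, 0, 0], "claw": 255},
  {"linear": [0, 0, 0], "twist": [0, 0, 0], "claw": 255},
  {"linear": [0, 0, 0], "twist": [0, 0, 0], "claw": 255},
])

```text
time_s: 20.9
tool_pos: [0.5502, 0.2766, 0.1397]
tcp_rot: [0.979, -0.202, -0.001, 0.001]
force: [0.1, 0.9, -1.7]
gripper_width: 0.0297
```

Run:
```python
from h import *
im,c=snap("wrist","w11.png");s=monitor.observe();print(s["tool_pos"],s["force"],s["gripper_width"])
for n in("w5.png","w8.png","w11.png"):
    g=cv2.cvtColor(cv2.imread("pics/"+n),cv2.COLOR_BGR2GRAY)[200:240,300];print(g)
print(rel([*st(.004,.084),.14],PSI,s))
```

```text
[0.55021098 0.27657827 0.13946523] [ 0.51092116 -0.41069003 -2.76138712] 0.03000991478774725
[ 69  67  71  67  71  71  68  69  68  69  69  68  69  71  67  66  69  67
  66  69  69  68  68  66  66  87 125 131 129 129 127 129 129 129 130 128
 128 128 131 129]
[ 72  76  75  74  74  76  71  75  76  72  73  71  73  72  73  73  74  74
  73  65  95 131 140 137 134 134 136 137 135 137 136 136 135 136 139 137
 138 139 138 137]
[ 72  71  70  73  72  72  69  70  70  71  69  68  71  69  72  74  70  70
  68  69  68  72  70  72  64  81 116 136 133 132 132 129 131 130 131 130
 131 129 132 130]
(array([14.1 , 36.75, -0.  ]), array([  0.1,   0.2, -18.3]))
```

Call:
step_arm([
  {"linear": [1.6, 4.1, 0], "twist": [0, 0, -4], "claw": 255},
  {"linear": [3.1, 8.2, 0], "twist": [0, 0, -8], "claw": 255},
  {"linear": [4.7, 12.3, 0], "twist": [0, 0, -12], "claw": 255},
  {"linear": [6.3, 16.4, 0], "twist": [0, 0, -16], "claw": 255},
  {"linear": [7.8, 20.4, 0], "twist": [0, 0, -18.3], "claw": 255},
])

```text
time_s: 21.45
tool_pos: [0.5413, 0.0573, 0.1399]
tcp_rot: [0.999, -0.042, -0.001, 0.0]
force: [0.5, -0.5, -2.4]
gripper_width: 0.03
```

Call:
step_arm([
  {"linear": [0.2, 4.4, 0], "twist": [0, 0, 0], "claw": 255},
  {"linear": [0.4, 8.8, 0], "twist": [0, 0, 0], "claw": 255},
  {"linear": [0.6, 13.2, 0], "twist": [0, 0, 0], "claw": 255},
  {"linear": [0.85, 17.5, 0], "twist": [0, 0, 0], "claw": 255},
  {"linear": [0.85, 17.5, 0], "twist": [0, 0, 0], "claw": 255},
])

```text
time_s: 21.95
tool_pos: [0.5355, -0.1213, 0.1402]
tcp_rot: [0.999, -0.046, -0.0, 0.001]
force: [0.4, 0.4, -2.3]
gripper_width: 0.0303
```

Call:
step_arm([
  {"linear": [0, 0, 0], "twist": [0, 0, 0], "claw": 255},
  {"linear": [0, 0, 0], "twist": [0, 0, 0], "claw": 255},
])

```text
time_s: 22.15
tool_pos: [0.5348, -0.1152, 0.1403]
tcp_rot: [0.999, -0.044, -0.001, -0.001]
force: [0.5, -0.1, -1.9]
gripper_width: 0.0302
```

Run:
```python
from h import *
s=monitor.observe();print(s["tool_pos"],s["force"],s["gripper_width"]);print(rel([*st(.004,.084),.034],PSI,s))
```

```text
[ 0.53479659 -0.11516368  0.14028577] [ 0.48182219 -0.07821604 -1.93195929] 0.0301542503254952
(array([-0.02,  0.17, 10.63]), array([-0.1,  0.1,  0. ]))
```

Call:
step_arm([
  {"linear": [0, 0.1, 3.5], "twist": [0, 0, 0], "claw": 255},
  {"linear": [0, 0.1, 7], "twist": [0, 0, 0], "claw": 255},
  {"linear": [0, 0.1, 9], "twist": [0, 0, 0], "claw": 255},
  {"linear": [0, 0.1, 10], "twist": [0, 0, 0], "claw": 255},
  {"linear": [0, 0.1, 10.3], "twist": [0, 0, 0], "claw": 255},
])

```text
time_s: 22.65
tool_pos: [0.5349, -0.1157, 0.0372]
tcp_rot: [0.999, -0.043, -0.001, -0.0]
force: [-0.8, 0.6, -2.3]
gripper_width: 0.0297
```

Call:
step_arm([
  {"linear": [0, 0, 0.2], "twist": [0, 0, 0], "claw": 255},
  {"linear": [0, 0, 0.4], "twist": [0, 0, 0], "claw": 255},
  {"linear": [0, 0, 0.4], "twist": [0, 0, 0], "claw": 255},
])

```text
time_s: 22.95
tool_pos: [0.5365, -0.1164, 0.036]
tcp_rot: [0.999, -0.044, 0.001, -0.0]
force: [-0.6, 5.5, 3.4]
gripper_width: 0.03
```

Call:
step_arm([
  {"linear": [0, -0.1, 0.1], "twist": [0, 0, 0], "claw": 255},
  {"linear": [0, -0.1, 0.1], "twist": [0, 0, 0], "claw": 150},
  {"linear": [0, -0.1, 0.1], "twist": [0, 0, 0], "claw": 110},
  {"linear": [0, -0.1, 0.1], "twist": [0, 0, 0], "claw": 110},
  {"linear": [0, -0.1, 0.1], "twist": [0, 0, 0], "claw": 110},
])

```text
time_s: 23.45
tool_pos: [0.536, -0.1163, 0.0336]
tcp_rot: [0.999, -0.044, 0.0, 0.0]
force: [-0.2, -0.0, -0.6]
gripper_width: 0.0487
```

Call:
step_arm([
  {"linear": [0, 0, -3], "twist": [0, 0, 0], "claw": 110},
  {"linear": [0, 0, -7.5], "twist": [0, 0, 0], "claw": 110},
  {"linear": [0, 3, -12], "twist": [0, 0, 0], "claw": 60},
  {"linear": [-1, 6, -16], "twist": [0, 0, 0], "claw": 60},
  {"linear": [-2, 8, -18], "twist": [0, 0, 0], "claw": 60},
])

```text
time_s: 23.95
tool_pos: [0.51, -0.1961, 0.2167]
tcp_rot: [0.999, -0.044, 0.002, 0.001]
force: [0.6, 0.6, 0.4]
gripper_width: 0.0654
```

Call:
step_arm([
  {"linear": [0, 0, 0], "twist": [0, 0, 0], "claw": 60},
  {"linear": [0, 0, 0], "twist": [0, 0, 0], "claw": 60},
  {"linear": [0, 0, 0], "twist": [0, 0, 0], "claw": 60},
])

```text
time_s: 24.25
tool_pos: [0.508, -0.193, 0.2119]
tcp_rot: [0.999, -0.044, -0.001, -0.001]
force: [0.8, 0.2, -1.0]
gripper_width: 0.0654
```

Run:
```python
from h import *
im,c=snap("wrist","w12.png");s=monitor.observe();print(s["tool_pos"],s["force"])
cv2.imwrite("pics/w12c.png",cv2.resize(im[90:390,130:510],None,fx=2,fy=2,interpolation=cv2.INTER_CUBIC))
```

```text
[ 0.50796523 -0.19278592  0.21164555] [ 0.64841186 -0.45184468 -0.03066182]
```

View pics/w12c.png

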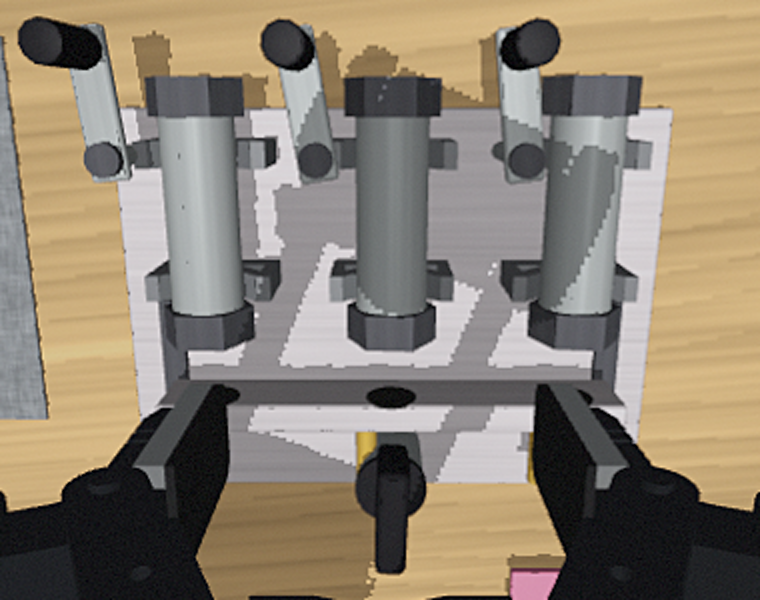

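All three cylinders sit in the vees and the straps are open. The pegs are at crop (38,40), (287,44) and (534,42). I'll refine the station pose from the seated barrels, pins and pegs.

Run:
```python
from h import *
s=monitor.observe();c=cam("wrist",s);f=lambda u,v:(130+(u+.5)/2-.5,90+(v+.5)/2-.5)
S=lambda uv,z:(RS.T@(onz(c,f(*uv),z)-ST)*1000).round(1)
print("pins",[S(p,.073) for p in((103,159),(315,160),(526,161))])
print("pegs",[S(p,.108) for p in((38,40),(287,44),(534,42))])
for a,b in(((198,115),(208,310)),((393,115),(391,310)),((590,115),(572,310))): print("barrel",S(a,.05),S(b,.05))
print("end far hex top",[S(p,.066) for p in((197,77),(393,77),(590,77))])
print("bar top/front",S((300,380),.06),S((300,405),.06),"knob far/near top",S((392,445),.094),S((390,572),.094), "knob base disc",S((391,488),.064))
print("plate corners",S((672,110),.012))
```

```text
pins [array([ 29.6, 116.6]), array([29.5, 32. ]), array([ 29.3, -52.2])]
pegs [array([ 71.3, 120.2]), array([70.4, 37.2]), array([ 71.2, -45.4])]
barrel [46.4 83.4] [-40.1  84.7]
barrel [46.6  0.6] [-39.9   0.9]
barrel [ 46.7 -82.9] [-39.6 -81.8]
end far hex top [array([61.2, 78.7]), array([61.4,  1. ]), array([ 61.5, -77. ])]
bar top/front [-70.3  42.3] [-82.6  42.7] knob far/near top [-84.9   0.8] [-146.     1.3] knob base disc [-122.9    0.6]
plate corners [  48.4 -132.6]
```

```bash
sed -i 's/^ST=np.array(\[.5228,-.2000\])/ST=np.array([.5229,-.1990])/' h.py
cat > arc.py <<'E'
from h import *
pin=np.array([.030,.031])
def pt(a): return pin+.042*np.array([np.cos(a),np.sin(a)])
K=np.radians(60)/1.79
def frame(p0,y0,p1,y1): # station xy + yaw -> tool cm/deg
    d=p1-p0;l=np.array([np.cos(y0)*d[0]+np.sin(y0)*d[1], np.sin(y0)*d[0]-np.cos(y0)*d[1]])
    return (l*100).round(2),round(np.degrees(y0-y1),1)
yw=lambda a:K*(a-.1)
if __name__=="__main__":
    a0=.1
    for grp in((-.1,-.3,-.5,-.7,-.85),(-1.05,-1.25,-1.45,-1.6,-1.69)):
        for a in grp: print(a,*frame(pt(a0),yw(a0),pt(a),yw(a)))
        a0=grp[-1]
    print("to next",*frame(pt(a0),yw(a0),pt(.1)+[0,.084],yw(.1)))
    p=pt(.1)+[0,-.084];print("first",rel([*st(*p),.14],PSI))
E
python3 arc.py
```

```text
-0.1 [0.   0.84] 6.7
-0.3 [-0.17  1.66] 13.4
-0.5 [-0.49  2.43] 20.1
-0.7 [-0.97  3.13] 26.8
-0.85 [-1.41  3.57] 31.8
-1.05 [-0.32  0.77] 6.7
-1.25 [-0.79  1.47] 13.4
-1.45 [-1.39  2.06] 20.1
-1.6 [-1.91  2.41] 25.1
-1.69 [-2.24  2.59] 28.2
to next [ -8.91 -10.55] -60.0
first (array([8.74, 5.39, 7.13]), array([-0.1,  0.2,  0.1]))
```

Call:
step_arm([
  {"linear": [4, 2.4, 0], "twist": [0, 0, 0], "claw": 140},
  {"linear": [8.75, 5.4, 1], "twist": [0, 0, 0], "claw": 140},
  {"linear": [8.75, 5.4, 5], "twist": [0, 0, 0], "claw": 140},
  {"linear": [8.75, 5.4, 7], "twist": [0, 0, 0], "claw": 140},
  {"linear": [8.75, 5.4, 7], "twist": [0, 0, 0], "claw": 140},
])

```text
time_s: 24.8
tool_pos: [0.5884, -0.253, 0.1378]
tcp_rot: [0.999, -0.043, -0.005, -0.002]
force: [-0.2, 0.5, 0.2]
gripper_width: 0.0382
```

Call:
step_arm([
  {"linear": [0, 0, 0], "twist": [0, 0, 0], "claw": 140},
  {"linear": [0, 0, 0], "twist": [0, 0, 0], "claw": 140},
])

```text
time_s: 25.0
tool_pos: [0.5918, -0.2553, 0.1443]
tcp_rot: [0.999, -0.043, 0.001, 0.0]
force: [0.6, 0.5, 0.3]
gripper_width: 0.0386
```

Run:
```python
from arc import *
s=monitor.observe();print(s["tool_pos"]);print(rel([*st(*(pt(.1)+[0,-.084])),.081],PSI,s))
im,c=snap("wrist","w13.png");cv2.imwrite("pics/w13c.png",im[150:450,170:470])
```

```text
[ 0.59184933 -0.25531424  0.14430063]
(array([-0.19, -0.12,  6.33]), array([ 0. , -0.1,  0.1]))
```

View pics/w13c.png

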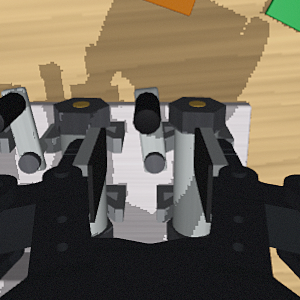

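Call:
step_arm([
  {"linear": [-0.1, -0.1, 3], "twist": [0, 0, 0], "claw": 140},
  {"linear": [-0.1, -0.1, 5], "twist": [0, 0, 0], "claw": 140},
  {"linear": [-0.1, -0.1, 6.2], "twist": [0, 0, 0], "claw": 140},
  {"linear": [-0.1, -0.1, 6.2], "twist": [0, 0, 0], "claw": 180},
  {"linear": [-0.1, -0.1, 6.2], "twist": [0, 0, 0], "claw": 180},
])

```text
time_s: 25.55
tool_pos: [0.5909, -0.2548, 0.0823]
tcp_rot: [0.999, -0.044, 0.001, 0.0]
force: [1.2, -1.1, -0.5]
gripper_width: 0.0248
```

Call:
step_arm([
  {"linear": [0, 0.84, 0], "twist": [0, 0, 6.7], "claw": 180},
  {"linear": [-0.17, 1.66, 0], "twist": [0, 0, 13.4], "claw": 180},
  {"linear": [-0.49, 2.43, 0], "twist": [0, 0, 20.1], "claw": 180},
  {"linear": [-0.97, 3.13, 0], "twist": [0, 0, 26.8], "claw": 180},
  {"linear": [-1.41, 3.57, 0], "twist": [0, 0, 31.8], "claw": 180},
])

```text
time_s: 26.05
tool_pos: [0.5754, -0.2901, 0.0834]
tcp_rot: [0.948, -0.318, 0.003, 0.0]
force: [5.1, 1.7, -1.7]
gripper_width: 0.0251
```

Run:
```python
from arc import *
s=monitor.observe();print(s["tool_pos"],s["force"],s["gripper_width"]);print(RS.T@(s["tool_pos"][:2]-ST)*1000,(pt(-.85)+[0,-.084])*1000)
```

```text
[ 0.57543863 -0.29006018  0.08343715] [ 5.05912466  1.73202276 -1.66692091] 0.02514448323068315
[ 60.36529138 -86.07146132] [ 57.71929213 -84.55377702]
```

Call:
step_arm([
  {"linear": [-0.42, 0.77, 0], "twist": [0, 0, 6.7], "claw": 180},
  {"linear": [-0.94, 1.47, 0], "twist": [0, 0, 13.4], "claw": 180},
  {"linear": [-1.55, 2.0, 0], "twist": [0, 0, 20.1], "claw": 180},
  {"linear": [-2.07, 2.35, 0], "twist": [0, 0, 25.1], "claw": 180},
  {"linear": [-2.4, 2.55, 0], "twist": [0, 0, 28.2], "claw": 180},
])

```text
time_s: 26.55
tool_pos: [0.54, -0.296, 0.0834]
tcp_rot: [0.842, -0.539, 0.002, -0.0]
force: [1.7, -0.4, 0.4]
gripper_width: 0.0248
```

Call:
step_arm([
  {"linear": [0, 0, 0], "twist": [0, 0, 0], "claw": 180},
  {"linear": [0, 0, 0], "twist": [0, 0, 0], "claw": 180},
])

```text
time_s: 26.75
tool_pos: [0.5393, -0.2954, 0.0825]
tcp_rot: [0.844, -0.537, 0.001, 0.0]
force: [-0.7, 0.3, -1.0]
gripper_width: 0.025
```

Run:
```python
from arc import *
s=monitor.observe();print(s["tool_pos"],s["force"],s["gripper_width"]);print(RS.T@(s["tool_pos"][:2]-ST)*1000,(pt(-1.69)+[0,-.084])*1000)
print(RS.T@s["force"][:2])
```

```text
[ 0.53930706 -0.29537634  0.08250388] [-0.69109301  0.32000514 -0.99560431] 0.024992186632821614
[ 24.84340604 -94.55366149] [ 25.00529409 -94.70195335]
[-0.71662384  0.25780439]
```

Call:
step_arm([
  {"linear": [-0.1, 0.17, 0], "twist": [0, 0, 0], "claw": 180},
  {"linear": [-0.2, 0.34, 0], "twist": [0, 0, 0], "claw": 180},
  {"linear": [-0.3, 0.5, 0], "twist": [0, 0, 0], "claw": 180},
  {"linear": [-0.3, 0.5, 0], "twist": [0, 0, 0], "claw": 180},
])

```text
time_s: 27.15
tool_pos: [0.5375, -0.2952, 0.0822]
tcp_rot: [0.843, -0.538, 0.004, -0.001]
force: [12.0, 1.1, -6.1]
gripper_width: 0.0255
```

Call:
step_arm([
  {"linear": [0.3, -0.5, 0], "twist": [0, 0, 0], "claw": 150},
  {"linear": [0.3, -0.5, -3], "twist": [0, 0, 0], "claw": 150},
  {"linear": [0.3, -0.5, -6.2], "twist": [0, 0, -4], "claw": 140},
  {"linear": [-2, -3.3, -6.2], "twist": [0, 0, -12], "claw": 140},
  {"linear": [-4.3, -6, -6.2], "twist": [0, 0, -20], "claw": 140},
])

```text
time_s: 27.65
tool_pos: [0.5697, -0.2304, 0.1447]
tcp_rot: [0.925, -0.381, 0.001, 0.0]
force: [0.8, 0.8, -0.0]
gripper_width: 0.0388
```

Run:
```python
from arc import *
s=monitor.observe();print(s["tool_pos"],s["force"],s["gripper_width"]);print(rel([*st(*pt(.1)),.142],PSI,s))
```

```text
[ 0.56968469 -0.23043364  0.14465953] [ 0.80083648  0.82641008 -0.01858014] 0.038772522576739236
(array([-2.26, -6.23,  0.26]), array([  0. ,  -0.1, -39.7]))
```

Call:
step_arm([
  {"linear": [-0.5, -1.3, 0], "twist": [0, 0, -8], "claw": 140},
  {"linear": [-1, -2.6, 0], "twist": [0, 0, -16], "claw": 140},
  {"linear": [-1.5, -4, 0], "twist": [0, 0, -24], "claw": 140},
  {"linear": [-2, -5.3, 0], "twist": [0, 0, -32], "claw": 140},
  {"linear": [-2.26, -6.23, 0.2], "twist": [0, 0, -39.7], "claw": 140},
])

```text
time_s: 28.15
tool_pos: [0.597, -0.1689, 0.1413]
tcp_rot: [0.999, -0.043, -0.001, -0.0]
force: [-0.4, -0.1, 1.0]
gripper_width: 0.0382
```

Call:
step_arm([
  {"linear": [0, 0, 0], "twist": [0, 0, 0], "claw": 140},
  {"linear": [0, 0, 0], "twist": [0, 0, 0], "claw": 140},
])

```text
time_s: 28.35
tool_pos: [0.5967, -0.17, 0.1411]
tcp_rot: [0.999, -0.048, -0.001, 0.0]
force: [0.1, 0.9, 0.0]
gripper_width: 0.0383
```

Run:
```python
from arc import *
s=monitor.observe();print(s["tool_pos"],s["force"],s["gripper_width"]);print(rel([*st(*pt(.1)),.082],PSI,s))
```

```text
[ 0.59665901 -0.16996046  0.1410822 ] [0.10552619 0.91203992 0.03259021] 0.038305931263653614
(array([0.09, 0.02, 5.91]), array([ 0. ,  0.1, -0.4]))
```

Call:
step_arm([
  {"linear": [0.05, 0, 3], "twist": [0, 0, -0.4], "claw": 140},
  {"linear": [0.05, 0, 5], "twist": [0, 0, -0.4], "claw": 140},
  {"linear": [0.05, 0, 5.9], "twist": [0, 0, -0.4], "claw": 140},
  {"linear": [0.05, 0, 5.9], "twist": [0, 0, -0.4], "claw": 180},
  {"linear": [0.05, 0, 5.9], "twist": [0, 0, -0.4], "claw": 180},
])

```text
time_s: 28.85
tool_pos: [0.5979, -0.1705, 0.0829]
tcp_rot: [0.999, -0.044, 0.0, 0.0]
force: [-0.0, -0.2, 0.6]
gripper_width: 0.0249
```

Call:
step_arm([
  {"linear": [0, 0.84, 0], "twist": [0, 0, 6.7], "claw": 180},
  {"linear": [-0.17, 1.66, 0], "twist": [0, 0, 13.4], "claw": 180},
  {"linear": [-0.5, 2.43, 0], "twist": [0, 0, 20.1], "claw": 180},
  {"linear": [-1.0, 3.13, 0], "twist": [0, 0, 26.8], "claw": 180},
  {"linear": [-1.5, 3.55, 0], "twist": [0, 0, 31.8], "claw": 180},
])

```text
time_s: 29.35
tool_pos: [0.5817, -0.2052, 0.0842]
tcp_rot: [0.948, -0.318, 0.003, -0.0]
force: [3.5, 1.9, -0.4]
gripper_width: 0.0251
```

Call:
step_arm([
  {"linear": [-0.37, 0.77, 0], "twist": [0, 0, 6.7], "claw": 180},
  {"linear": [-0.86, 1.47, 0], "twist": [0, 0, 13.4], "claw": 180},
  {"linear": [-1.47, 2.0, 0], "twist": [0, 0, 20.1], "claw": 180},
  {"linear": [-2.0, 2.37, 0], "twist": [0, 0, 25.1], "claw": 180},
  {"linear": [-2.35, 2.57, 0], "twist": [0, 0, 28.2], "claw": 180},
])

```text
time_s: 29.85
tool_pos: [0.5468, -0.2116, 0.0842]
tcp_rot: [0.843, -0.539, 0.002, -0.0]
force: [1.5, -0.2, -0.5]
gripper_width: 0.0252
```

Call:
step_arm([
  {"linear": [-0.1, 0.17, 0], "twist": [0, 0, 0], "claw": 180},
  {"linear": [-0.2, 0.34, 0], "twist": [0, 0, 0], "claw": 180},
  {"linear": [-0.3, 0.5, 0], "twist": [0, 0, 0], "claw": 180},
  {"linear": [-0.3, 0.5, 0], "twist": [0, 0, 0], "claw": 180},
])

```text
time_s: 30.25
tool_pos: [0.5449, -0.2114, 0.0841]
tcp_rot: [0.844, -0.536, 0.005, -0.002]
force: [10.6, 1.1, -2.9]
gripper_width: 0.0247
```

Run:
```python
from arc import *
s=monitor.observe();print(s["tool_pos"],s["force"],s["gripper_width"]);print(RS.T@(s["tool_pos"][:2]-ST)*1000)
```

```text
[ 0.54491458 -0.2113839   0.08411036] [10.56510151  1.06051967 -2.93308304] 0.02470245339724554
[ 23.02102969 -10.39397295]
```

Strap 1 is against its stop at about 10 N. Next is strap 2.

Call:
step_arm([
  {"linear": [0.3, -0.5, 0], "twist": [0, 0, 0], "claw": 150},
  {"linear": [0.3, -0.5, -3], "twist": [0, 0, 0], "claw": 150},
  {"linear": [0.3, -0.5, -6], "twist": [0, 0, -4], "claw": 140},
  {"linear": [-2, -3.3, -6], "twist": [0, 0, -12], "claw": 140},
  {"linear": [-4.3, -6, -6], "twist": [0, 0, -20], "claw": 140},
])

```text
time_s: 30.75
tool_pos: [0.5766, -0.146, 0.144]
tcp_rot: [0.925, -0.38, 0.001, 0.0]
force: [-0.2, 0.1, 0.1]
gripper_width: 0.0384
```

Call:
step_arm([
  {"linear": [-0.5, -1.3, 0], "twist": [0, 0, -8], "claw": 140},
  {"linear": [-1, -2.6, 0], "twist": [0, 0, -16], "claw": 140},
  {"linear": [-1.5, -4, 0], "twist": [0, 0, -24], "claw": 140},
  {"linear": [-2, -5.3, 0], "twist": [0, 0, -32], "claw": 140},
  {"linear": [-2.3, -6.2, 0], "twist": [0, 0, -40], "claw": 140},
])

```text
time_s: 31.25
tool_pos: [0.6031, -0.0845, 0.1425]
tcp_rot: [0.999, -0.039, -0.001, -0.0]
force: [-0.7, 0.3, 0.2]
gripper_width: 0.0384
```

Call:
step_arm([
  {"linear": [0, 0, 0], "twist": [0, 0, 0], "claw": 140},
  {"linear": [0, 0, 0], "twist": [0, 0, 0], "claw": 140},
])

```text
time_s: 31.45
tool_pos: [0.6029, -0.0856, 0.1424]
tcp_rot: [0.999, -0.044, -0.0, 0.0]
force: [-0.2, 0.4, 0.2]
gripper_width: 0.0385
```

Run:
```python
from arc import *
s=monitor.observe();print(s["tool_pos"],s["force"],s["gripper_width"]);print(rel([*st(*(pt(.1)+[0,.084])),.082],PSI,s))
```

```text
[ 0.60291449 -0.08556498  0.14237238] [-0.18814353  0.42842703  0.22631768] 0.03850236717587279
(array([0.21, 0.08, 6.04]), array([ 0.,  0., -0.]))
```

Call:
step_arm([
  {"linear": [0.2, 0, 3], "twist": [0, 0, 0], "claw": 140},
  {"linear": [0.2, 0, 5], "twist": [0, 0, 0], "claw": 140},
  {"linear": [0.2, 0, 6], "twist": [0, 0, 0], "claw": 140},
  {"linear": [0.2, 0, 6], "twist": [0, 0, 0], "claw": 180},
  {"linear": [0.2, 0, 6], "twist": [0, 0, 0], "claw": 180},
])

```text
time_s: 31.95
tool_pos: [0.6054, -0.0861, 0.0828]
tcp_rot: [0.999, -0.044, 0.0, 0.0]
force: [0.1, 0.6, 0.3]
gripper_width: 0.0252
```

Call:
step_arm([
  {"linear": [0, 0.84, 0], "twist": [0, 0, 6.7], "claw": 180},
  {"linear": [-0.17, 1.66, 0], "twist": [0, 0, 13.4], "claw": 180},
  {"linear": [-0.5, 2.43, 0], "twist": [0, 0, 20.1], "claw": 180},
  {"linear": [-1.0, 3.13, 0], "twist": [0, 0, 26.8], "claw": 180},
  {"linear": [-1.5, 3.55, 0], "twist": [0, 0, 31.8], "claw": 180},
])

```text
time_s: 32.45
tool_pos: [0.5893, -0.1207, 0.0842]
tcp_rot: [0.948, -0.318, 0.002, -0.0]
force: [2.3, 0.4, 0.7]
gripper_width: 0.025
```

Call:
step_arm([
  {"linear": [-0.37, 0.77, 0], "twist": [0, 0, 6.7], "claw": 180},
  {"linear": [-0.86, 1.47, 0], "twist": [0, 0, 13.4], "claw": 180},
  {"linear": [-1.47, 2.0, 0], "twist": [0, 0, 20.1], "claw": 180},
  {"linear": [-2.0, 2.37, 0], "twist": [0, 0, 25.1], "claw": 180},
  {"linear": [-2.35, 2.57, 0], "twist": [0, 0, 28.2], "claw": 180},
])

```text
time_s: 32.95
tool_pos: [0.5545, -0.127, 0.0841]
tcp_rot: [0.843, -0.539, 0.002, -0.001]
force: [2.0, -0.9, -0.4]
gripper_width: 0.025
```

Call:
step_arm([
  {"linear": [-0.1, 0.17, 0], "twist": [0, 0, 0], "claw": 180},
  {"linear": [-0.2, 0.34, 0], "twist": [0, 0, 0], "claw": 180},
  {"linear": [-0.3, 0.5, 0], "twist": [0, 0, 0], "claw": 180},
  {"linear": [-0.3, 0.5, 0], "twist": [0, 0, 0], "claw": 180},
])

```text
time_s: 33.35
tool_pos: [0.552, -0.1267, 0.0839]
tcp_rot: [0.844, -0.536, 0.004, -0.002]
force: [8.5, 0.5, -2.3]
gripper_width: 0.0252
```

Run:
```python
from arc import *
s=monitor.observe();print(s["tool_pos"],s["force"],s["gripper_width"]);print(RS.T@(s["tool_pos"][:2]-ST)*1000)
```

```text
[ 0.55195207 -0.12672753  0.08393832] [ 8.54209653  0.485754   -2.31321399] 0.025207831334859637
[22.56450208 74.55318094]
```

Call:
step_arm([
  {"linear": [0.3, -0.5, 0], "twist": [0, 0, 0], "claw": 150},
  {"linear": [0.3, -0.5, -3], "twist": [0, 0, 0], "claw": 140},
  {"linear": [0.3, -0.5, -7], "twist": [0, 0, -8], "claw": 120},
  {"linear": [0.3, -0.5, -11], "twist": [0, 0, -16], "claw": 110},
  {"linear": [0.3, -0.5, -13], "twist": [0, 0, -24], "claw": 110},
])

```text
time_s: 33.85
tool_pos: [0.5542, -0.1267, 0.2159]
tcp_rot: [0.938, -0.346, 0.002, 0.0]
force: [0.2, -1.5, -0.4]
gripper_width: 0.0486
```

Run:
```python
from h import *
s=monitor.observe();print(s["tool_pos"]);print(rel([*st(-.06,0),.21],PSI,s))
```

```text
[ 0.55416017 -0.12669045  0.21594298]
(array([-2.57, 11.01,  0.57]), array([  0. ,  -0.2, -35.5]))
```

Call:
step_arm([
  {"linear": [-0.6, 2.5, 0.1], "twist": [0, 0, -7.5], "claw": 110},
  {"linear": [-1.2, 5, 0.2], "twist": [0, 0, -15], "claw": 110},
  {"linear": [-1.8, 7.5, 0.3], "twist": [0, 0, -22], "claw": 110},
  {"linear": [-2.4, 10, 0.4], "twist": [0, 0, -29], "claw": 110},
  {"linear": [-2.6, 11, 0.5], "twist": [0, 0, -35.5], "claw": 110},
])

```text
time_s: 34.35
tool_pos: [0.4589, -0.1928, 0.2072]
tcp_rot: [0.999, -0.045, -0.001, -0.0]
force: [0.4, 1.2, -0.4]
gripper_width: 0.0487
```

Call:
step_arm([
  {"linear": [0, 0, 0], "twist": [0, 0, 0], "claw": 110},
  {"linear": [0, 0, 0], "twist": [0, 0, 0], "claw": 110},
  {"linear": [0, 0, 0], "twist": [0, 0, 0], "claw": 110},
])

```text
time_s: 34.65
tool_pos: [0.4619, -0.1921, 0.2074]
tcp_rot: [0.999, -0.048, 0.0, -0.0]
force: [-0.5, 0.1, -0.6]
gripper_width: 0.0486
```

Run:
```python
from h import *
s=monitor.observe();print(s["tool_pos"]);im,c=snap("wrist","w14.png")
cv2.imwrite("pics/w14c.png",cv2.resize(im[60:360,140:520],None,fx=2,fy=2,interpolation=cv2.INTER_CUBIC))
```

```text
[ 0.46191005 -0.19205213  0.20744594]
```

View pics/w14c.png

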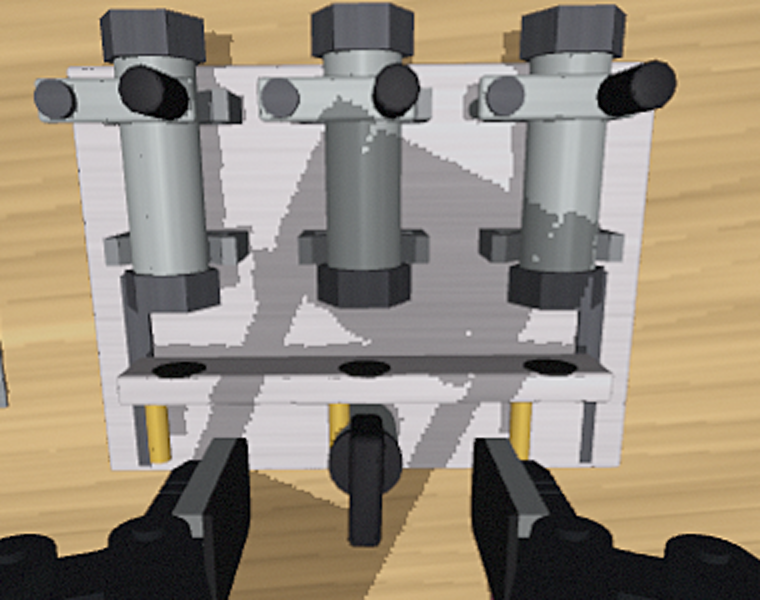

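All three straps are closed across the barrels, and the bar is still back. The knob wing's top runs from about crop (368,440) to (366,545).

Run:
```python
from h import *
s=monitor.observe();c=cam("wrist",s);f=lambda u,v:(140+(u+.5)/2-.5,60+(v+.5)/2-.5)
S=lambda uv,z:(RS.T@(onz(c,f(*uv),z)-ST)*1000).round(1)
print(S((368,418),.094),S((368,440),.094),S((366,545),.094),"low far",S((368,418),.066),"disc",S((365,460),.064),"bar",S((365,374),.062),S((365,400),.062))
print("strap ends",[ (S(a,.072),S(b,.108)) for a,b in(((54,98),(148,88)),((278,97),(398,90)),((502,97),(650,85)))])
print(rel([*st(-.122,.001),.075],PSI,s))
```

```text
[-90.6  -1.5] [-99.9  -1.4] [-146.4   -0.4] low far [-101.1   -1.7] disc [-121.7   -0.3] bar [-82.3  -0.5] [-94.2  -0.5]
strap ends [(array([ 30.1, 116.2]), array([29.9, 70.2])), (array([30.1, 31.9]), array([ 28.8, -11.6])), (array([ 29.5, -52.6]), array([ 29.6, -93.8]))]
(array([-6.07,  0.11, 13.24]), array([-0. , -0. , -0.4]))
```

Call:
step_arm([
  {"linear": [-4, 0.15, 0], "twist": [0, 0, -0.4], "claw": 110},
  {"linear": [-6.15, 0.15, 3], "twist": [0, 0, -0.4], "claw": 110},
  {"linear": [-6.15, 0.15, 7], "twist": [0, 0, -0.4], "claw": 110},
  {"linear": [-6.15, 0.15, 11], "twist": [0, 0, -0.4], "claw": 110},
  {"linear": [-6.15, 0.15, 13.5], "twist": [0, 0, -0.4], "claw": 110},
])

```text
time_s: 35.2
tool_pos: [0.3994, -0.1871, 0.0704]
tcp_rot: [0.999, -0.044, -0.001, -0.001]
force: [0.4, 0.6, -0.3]
gripper_width: 0.0486
```

Call:
step_arm([
  {"linear": [0, 0, 0.3], "twist": [0, 0, 0], "claw": 110},
  {"linear": [0, 0, 0.3], "twist": [0, 0, 0], "claw": 255},
  {"linear": [0, 0, 0.3], "twist": [0, 0, 0], "claw": 255},
  {"linear": [0, 0, 0.3], "twist": [0, 0, 0], "claw": 255},
  {"linear": [0, 0, 0.3], "twist": [0, 0, 0], "claw": 255},
])

```text
time_s: 35.7
tool_pos: [0.4012, -0.1884, 0.0707]
tcp_rot: [0.999, -0.044, 0.001, 0.001]
force: [1.3, 3.0, 6.7]
gripper_width: 0.0125
```

Call:
step_arm([
  {"linear": [0, 0, 0], "twist": [0, 0, 0], "claw": 255},
])

```text
time_s: 35.8
tool_pos: [0.4012, -0.1884, 0.0707]
tcp_rot: [0.999, -0.044, 0.001, 0.0]
force: [0.9, 2.5, 7.0]
gripper_width: 0.0129
```

Run:
```python
from h import *
s=monitor.observe();print(s["tool_pos"],s["force"],s["wrist_torque"],s["gripper_width"]);print(RS.T@(s["tool_pos"][:2]-ST)*1000)
```

```text
[ 0.40121261 -0.18836808  0.07069068] [0.89652872 2.53003879 7.02316575] [ 0.47251084 -0.14269625  0.02086522] 0.012943072994521396
[-122.15088079   -0.14220374]
```

Call:
step_arm([
  {"linear": [0.7, 0, 0], "twist": [0, 0, 0], "claw": 255},
  {"linear": [1.4, 0, 0], "twist": [0, 0, 0], "claw": 255},
  {"linear": [2.0, 0, 0], "twist": [0, 0, 0], "claw": 255},
  {"linear": [2.3, 0, 0], "twist": [0, 0, 0], "claw": 255},
  {"linear": [2.3, 0, 0], "twist": [0, 0, 0], "claw": 255},
])

```text
time_s: 36.3
tool_pos: [0.424, -0.1904, 0.0707]
tcp_rot: [0.999, -0.044, 0.001, 0.0]
force: [-0.1, 3.1, 8.9]
gripper_width: 0.0131
```

Call:
step_arm([
  {"linear": [0.2, 0, 0], "twist": [0, 0, 0], "claw": 255},
  {"linear": [0.4, 0, 0], "twist": [0, 0, 0], "claw": 255},
  {"linear": [0.4, 0, 0], "twist": [0, 0, 0], "claw": 255},
])

```text
time_s: 36.6
tool_pos: [0.4275, -0.1907, 0.0707]
tcp_rot: [0.999, -0.044, 0.001, 0.0]
force: [-1.8, 2.0, 8.4]
gripper_width: 0.013
```

Call:
step_arm([
  {"linear": [0.15, 0, 0], "twist": [0, 0, 0], "claw": 255},
  {"linear": [0.3, 0, 0], "twist": [0, 0, 0], "claw": 255},
  {"linear": [0.3, 0, 0], "twist": [0, 0, 0], "claw": 255},
])

```text
time_s: 36.9
tool_pos: [0.4294, -0.1909, 0.0707]
tcp_rot: [0.999, -0.044, -0.0, 0.0]
force: [-4.1, 1.1, 10.9]
gripper_width: 0.0126
```

Run:
```python
from h import *
s=monitor.observe();print(s["tool_pos"],s["force"],s["wrist_torque"],s["gripper_width"]);print(RS.T@(s["tool_pos"][:2]-ST)*1000)
```

```text
[ 0.42943254 -0.19085058  0.07068565] [-4.11152545  1.1446714  10.85902584] [ 0.07012669  0.74652044 -0.04829157] 0.012649807250505244
[-93.82197497  -0.12606809]
```

Call:
step_arm([
  {"linear": [0.15, 0, 0], "twist": [0, 0, 0], "claw": 255},
  {"linear": [0.3, 0, 0], "twist": [0, 0, 0], "claw": 255},
  {"linear": [0.3, 0, 0], "twist": [0, 0, 0], "claw": 255},
])

```text
time_s: 37.2
tool_pos: [0.4296, -0.1908, 0.0706]
tcp_rot: [0.999, -0.043, -0.003, 0.0]
force: [-13.7, -2.5, 19.6]
gripper_width: 0.0127
```

Call:
step_arm([
  {"linear": [0.1, 0, 0], "twist": [0, 0, 0], "claw": 255},
  {"linear": [0.2, 0, 0], "twist": [0, 0, 0], "claw": 255},
  {"linear": [0.2, 0, 0], "twist": [0, 0, 0], "claw": 255},
])

```text
time_s: 37.5
tool_pos: [0.4297, -0.1907, 0.0706]
tcp_rot: [0.999, -0.043, -0.004, 0.0]
force: [-18.4, -3.3, 23.6]
gripper_width: 0.013
```

Call:
step_arm([
  {"linear": [-0.4, 0, 0], "twist": [0, 0, 0], "claw": 255},
  {"linear": [-0.4, 0, 0], "twist": [0, 0, 8], "claw": 255},
  {"linear": [-0.4, 0, 0], "twist": [0, 0, 16], "claw": 255},
  {"linear": [-0.4, 0, 0], "twist": [0, 0, 24], "claw": 255},
  {"linear": [-0.4, 0, 0], "twist": [0, 0, 32], "claw": 255},
])

```text
time_s: 38.0
tool_pos: [0.4291, -0.1917, 0.0707]
tcp_rot: [0.948, -0.319, -0.001, 0.001]
force: [-10.2, -5.7, 13.4]
gripper_width: 0.0128
```

Call:
step_arm([
  {"linear": [0, 0, 0], "twist": [0, 0, 8], "claw": 255},
  {"linear": [0, 0, 0], "twist": [0, 0, 16], "claw": 255},
  {"linear": [0, 0, 0], "twist": [0, 0, 24], "claw": 255},
  {"linear": [0, 0, 0], "twist": [0, 0, 32], "claw": 255},
  {"linear": [0, 0, 0], "twist": [0, 0, 36], "claw": 255},
])

```text
time_s: 38.5
tool_pos: [0.4282, -0.1923, 0.0707]
tcp_rot: [0.803, -0.596, -0.001, 0.002]
force: [-14.5, -8.9, 15.0]
gripper_width: 0.0126
```

Run:
```python
from h import *
s=monitor.observe();print(s["tool_pos"],s["force"],s["wrist_torque"],s["gripper_width"]);print(RS.T@(s["tool_pos"][:2]-ST)*1000,s["joint_pos"][5],np.degrees((R.from_quat(s["tcp_rot"]).inv()*yawq(PSI)).as_rotvec()))
```

```text
[ 0.42816675 -0.19232462  0.07066051] [-14.51900543  -8.93886227  14.98049036] [-1.57971934  2.30288154  0.10366102] 0.01256758774875403
[-94.95282133  -1.70600735] 2.286496804233831 [  0.30314567   0.0849798  -68.08238711]
```

Call:
step_arm([
  {"linear": [0, 0, 0], "twist": [0, 0, 4], "claw": 255},
  {"linear": [0, 0, 0], "twist": [0, 0, 8], "claw": 255},
  {"linear": [0, 0, 0], "twist": [0, 0, 8], "claw": 255},
])

```text
time_s: 38.8
tool_pos: [0.428, -0.1925, 0.0707]
tcp_rot: [0.761, -0.649, -0.001, 0.003]
force: [-14.7, -9.9, 15.5]
gripper_width: 0.0127
```

Call:
step_arm([
  {"linear": [0, 0, 0], "twist": [0, 0, 3], "claw": 255},
  {"linear": [0, 0, 0], "twist": [0, 0, 3], "claw": 255},
])

```text
time_s: 39.0
tool_pos: [0.428, -0.1925, 0.0707]
tcp_rot: [0.745, -0.667, -0.001, 0.003]
force: [-14.1, -8.8, 15.9]
gripper_width: 0.0129
```

Run:
```python
from h import *
s=monitor.observe();print(s["tool_pos"],s["force"],s["wrist_torque"],s["gripper_width"]);print(RS.T@(s["tool_pos"][:2]-ST)*1000,s["joint_pos"][5],np.degrees((R.from_quat(s["tcp_rot"]).inv()*yawq(PSI)).as_rotvec()))
```

```text
[ 0.4279502  -0.19251773  0.07068263] [-14.0816548   -8.8026574   15.93537008] [-1.44064619  2.22063202  1.56393895] 0.012936057346726905
[-95.1514971  -1.91746  ] 2.4726824454295735 [ 3.84958228e-01  4.64979931e-02 -7.86685250e+01]
```

Call:
step_arm([
  {"linear": [0, 0, 0], "twist": [0, 0, 0], "claw": 200},
  {"linear": [0, 0, 0], "twist": [0, 0, 0], "claw": 120},
  {"linear": [0, 0, 0], "twist": [0, 0, 0], "claw": 120},
  {"linear": [0, 0, 0], "twist": [0, 0, 0], "claw": 120},
])

```text
time_s: 39.4
tool_pos: [0.4313, -0.1909, 0.0697]
tcp_rot: [0.743, -0.669, 0.0, -0.0]
force: [0.2, 0.4, 1.0]
gripper_width: 0.045
```

Call:
step_arm([
  {"linear": [0, 0, -2], "twist": [0, 0, 0], "claw": 120},
  {"linear": [0, 0, -6], "twist": [0, 0, 0], "claw": 120},
  {"linear": [0, 0, -10], "twist": [0, 0, -8], "claw": 120},
  {"linear": [0, 0, -14], "twist": [0, 0, -16], "claw": 120},
  {"linear": [0, 0, -14], "twist": [0, 0, -24], "claw": 120},
])

```text
time_s: 39.9
tool_pos: [0.4343, -0.1926, 0.2147]
tcp_rot: [0.867, -0.498, 0.005, 0.0]
force: [-0.1, -0.3, -1.0]
gripper_width: 0.045
```

Call:
step_arm([
  {"linear": [0, 0, 0], "twist": [0, 0, -8], "claw": 120},
  {"linear": [0, 0, 0], "twist": [0, 0, -16], "claw": 120},
  {"linear": [0, 0, 0], "twist": [0, 0, -24], "claw": 120},
  {"linear": [0, 0, 0], "twist": [0, 0, -32], "claw": 120},
  {"linear": [0, 0, 0], "twist": [0, 0, -40], "claw": 120},
])

```text
time_s: 40.4
tool_pos: [0.4309, -0.1905, 0.2093]
tcp_rot: [0.985, -0.171, 0.0, -0.0]
force: [-0.5, -0.1, -0.1]
gripper_width: 0.0452
```

Call:
step_arm([
  {"linear": [0, 0, 0], "twist": [0, 0, -8], "claw": 120},
  {"linear": [0, 0, 0], "twist": [0, 0, -14], "claw": 120},
  {"linear": [0, 0, 0], "twist": [0, 0, -14], "claw": 120},
  {"linear": [0, 0, 0], "twist": [0, 0, -14], "claw": 120},
  {"linear": [0, 0, 0], "twist": [0, 0, -14], "claw": 120},
])

```text
time_s: 40.9
tool_pos: [0.4308, -0.1907, 0.2093]
tcp_rot: [0.999, -0.054, -0.0, -0.0]
force: [0.1, 0.5, -0.1]
gripper_width: 0.0451
```

Run:
```python
from h import *
s=monitor.observe();print(s["tool_pos"],s["force"]);im,c=snap("wrist","w15.png");t,_=snap("top","t15.png")
a=cv2.resize(im[20:320,140:500],None,fx=1.3,fy=1.3,interpolation=cv2.INTER_CUBIC);b=t[60:450,160:490];cv2.imwrite("pics/v15.png",np.hstack([a,b]))
```

```text
[ 0.43084942 -0.19066108  0.20928182] [ 0.13982469  0.46661581 -0.06149818]
```

View pics/v15.png

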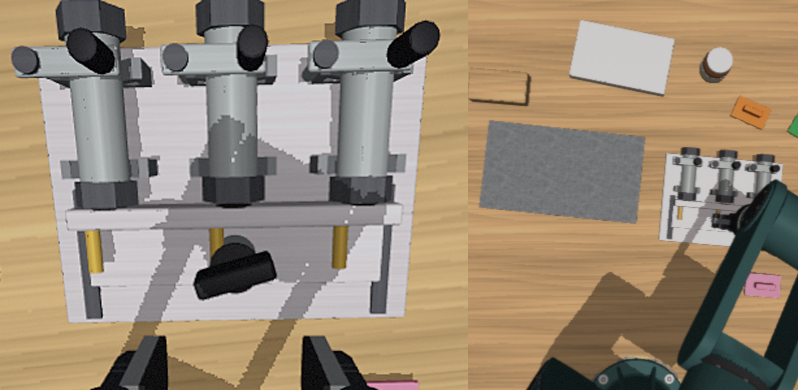

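Run:
```python
from h import *
s=monitor.observe();c=cam("wrist",s);f=lambda u,v:(140+u/1.3,20+v/1.3)
S=lambda uv,z:(RS.T@(onz(c,f(*uv),z)-ST)*1000).round(1)
a,b=S((272,262),.094),S((199,284),.094);d=a-b;print("knob ends",a,b,"turn",-np.arctan2(d[1],d[0]))
print("bar front/back",S((235,204),.06),S((235,224),.06))
print("peg/pin",[(S(p,.108),S(q,.073)) for p,q in(((90,46),(25,60)),((252,46),(176,60)),((420,42),(325,55)))])
```

```text
knob ends [-84.6 -22.6] [-97.2  20.7] turn 1.2876231151473694
bar front/back [-53.8  -1.5] [-66.6  -1.3]
peg/pin [(array([28.6, 68.3]), array([ 29.8, 115.6])), (array([ 27.3, -11.1]), array([28.5, 30.5])), (array([ 27.4, -93.1]), array([ 29.6, -53.5]))]
```

The last checks agree with the goal: the knob has turned about 1.29 rad, the bar's front face is about 54 mm behind the cradles' centres, and the straps are closed.

```bash
python3 -c "
from plant import job
print(job.sign_off())"
```

```text
the job is handed in; nothing more can be done
None
```

I loaded the purge station and handed the job in at about 41 s of the 210 s allowed. Hand-in gave no verdict, so the results below come from my own checks.

- **Cover:** the white dust cover went onto the table to the right of the station. A wrist picture just after release showed it clear of the plate. The arm hid that spot in the last top view, so I didn't check it again.
- **Cylinders:** all three lie in their own cradles, about 3 mm towards station +x and within about 1 mm across. The mat is empty.
- **Straps:** each was pushed to its stop, feeling 8–12 N there. In the last picture the pegs sit across the barrels at the closed position.
- **End bar:** it stopped hard at 14–18 N. The last picture puts its front face about 54 mm behind the cradles' centres, against 55 mm at home.
- **Knob:** I turned it clockwise until it stopped. The last picture measures about 1.29 rad, against a stop at 1.3 rad.

The station pose estimates from different views disagreed by 1–3 mm, and I settled it using the seated cylinders. Nothing slipped in the grip, no cylinder was knocked aside that I saw, and I never moved the arm near the other things on the table.

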